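# Cap the open air outlet, then set the valve two turns open and stay on it

## Task

The compressed-air branch on this bench is going back into service. Take the blue push-on end cap from the parts box and put it fully home over the open upright pipe stub of the air manifold. After that, wind the red valve handwheel clockwise until it stops, back it off exactly two full turns, and finish still gripping the wheel's black handle, ready to shut it if the cap leaks; leave everything else where it is.

Things in the scene. Friction and masses are not known exactly. Their poses are not given: they have to be found in the camera images.
- cap: Blue plastic push-on end cap with a white spot on top, 60 g: a round cup turned mouth down, 41 mm outside diameter, 40 mm high, inside diameter 29 mm, inside depth 32 mm. It stands mouth down on the floor of the parts box, in any of the six places, loose. Origin: centre of the mouth (its underside); z points up to its closed top.
- stub_top (a point): Centre of the top end of the open, upright aluminium pipe stub on the blue tee at one end of the air manifold. The stub is 25 mm in diameter with a bevelled top edge and stands clear for 45 mm below this point, above a 45 mm wide blue collar. Axis vertical. When the cap is fully home its mouth is 32 mm below this point. The manifold is fixed to the bench; the point's y axis runs along its pipe (from the valve towards the stub).
- valve_axis (a point): Point on the vertical axis of the red handwheel, at the mid-height of its black handle, 43 mm above the middle of the rim and 193 mm above the bench. The wheel has a 55 mm rim radius, a 14 mm thick round rim and three spokes; its underside is 140 mm above the bench and the rim's top 157 mm. It does not rise or sink as it turns. The stub stands 180 mm from the axis, along the point's y axis; a gauge (top about 155 mm above the bench) stands 115 mm away on the other side.
- wheel (a joint): Angle of the valve handwheel in rad: 0 is fully shut against its fixed stop, and it grows as the valve is opened, counter-clockwise seen from above; one turn is 6.283. It can open to about 5 turns. It starts between about 0.5 and 1.3 turns open, turns against a constant drag of about 0.12 Nm and stays where it is left.
- winder: Black revolving handle that stands upright on the wheel, 50 mm from the wheel's axis: a round grip 23 mm in diameter and 56 mm long. Origin: its centre, at the height of valve_axis. It spins freely on its own upright pin, so it can be held in a fixed hand while the wheel goes round; its orientation says nothing about the wheel.
- box_floor (a point): Centre of the inner floor of the fixed pine parts box, 9 mm above the bench. Inside 278 mm along the point's x axis and 198 mm along y, walls 9 mm thick, rim 58 mm above the bench. Six places hold the fittings: x -86, 0 or 86 mm and y -46 or 46 mm from here, each within about 5 mm.
- elbow: Brass elbow fitting, about 50 x 50 mm and 31 mm high, lying in the parts box; leave it. Origin: its underside.
- tee: Black plastic tee fitting, 60 x 50 mm and 32 mm high, lying in the parts box; leave it. Origin: its underside.
- nipple: Brass hexagon nipple, 35 mm wide and 46 mm high, standing in the parts box; leave it. Origin: its underside.
- clip: Grey plastic pipe clip, 56 x 20 mm and 36 mm high, in the parts box; leave it. Origin: its underside.
- nut: Steel union nut, a ring of 42 mm diameter and 20 mm high, lying in the parts box; leave it. Origin: its underside.
- ear_defenders: Yellow ear defenders with a black headband, about 160 x 210 mm and 44 mm high, lying on the bench in front of the manifold's valve end; leave them. Origin: underside, midway between the two cups; the band reaches 120 mm along its -x.
- sanding_block: Wooden sanding block with a cork sole, 66 x 115 x 40 mm, on the bench behind the manifold; leave it. Origin: centre of its underside.
- glue: White glue bottle with a green label and red cap, 58 mm in diameter and 165 mm high, standing behind the manifold; leave it. Origin: centre of its underside.
Things that resemble listed ones, but are neither listed nor needed, are in the scene too. There is more than one size of the cap; the one meant has the size given above.

How it is judged:
On the way, in this order (a step that is already met when the one before it is completed fails the run):
1. the cap is fully home on the stub and let go, before the valve is shut (horizontal distance between cap and stub_top below 0.0045 m and z of cap in the frame of stub_top below -0.028 m and angle between cap's own z axis and vertical below 0.12 rad and contact force between the fingers and cap below 0.1 N and value of joint wheel above 1 rad), for 0.2 s.
2. the valve is wound shut against its stop (value of joint wheel below 0.1 rad), for 0.05 s.
At the end, for the whole second after the job is handed in: Wheel at rest two turns (12.57 rad) open from its stop, within 15 degrees; black handle still gripped between the fingers (over 4 N, centred within 16 mm); cap home on the stub: mouth at least 28 mm below the stub top, within 4.5 mm of centre, upright within 7 degrees (value of joint wheel between 12.306 and 12.826 rad and velocity of joint wheel between -0.1 and 0.1 rad/s and contact force between the fingers and winder above 4 N and horizontal distance between the grasp point and winder below 0.016 m and horizontal distance between cap and stub_top below 0.0045 m and z of cap in the frame of stub_top below -0.028 m and angle between cap's own z axis and vertical below 0.12 rad); the arm keeps its last pose, push and grip.
It fails at once if something else on the bench is pushed more than 30 mm (distance of any of ear_defenders, sanding_block, glue from where it was at the start of the episode above 0.03 m).
It fails at once if another fitting is shoved more than 50 mm or taken out of the parts box (distance of any of elbow, tee, nipple, clip, nut from where it was at the start of the episode above 0.05 m).
It also fails if it takes over 72 s, if anything falls off the work surface, if the arm or the gripper's body presses on something with over 40 N, if the wrist force passes 120 N, or if a joint passes its speed limit or range.

## Robot

A 6-joint arm with a two-finger parallel gripper is mounted at the origin on the work surface. World frame = base frame: x ahead of the robot, y to its left, z up, the work surface at z = 0. Lengths are in m, angles in rad, forces in N, time in s.
With the tool pointing down it reaches from about 0.4 to 0.825 m from the base axis. Payload 7 kg.
Tool frame: the origin (TCP) lies at the very end of the fingers, on their centre line; the grasp point (between the pads) lies 19 mm behind it (grip_depth is the distance from the TCP to the grasp point, in m); z points along the fingers, y is the direction in which the jaws open and shut (so a half turn about z gives the same grasp; the last joint's range is limited). The gripper opens to 88 mm and grips with 3 to 60 N. Pads are 19 mm wide; open, the fingers measure 130 mm over their backs; the gripper's body (78 mm by 193 mm) begins 47 mm behind the grasp point.
Start: joints at [-0.914, 0.359, 0.012, 0, -1.224, -0.288], TCP at [0.243, -0.63, 0.227] pointing down, gripper open.
Joint ranges: [-3.07, 3.07], [-1.43, 2.12], [-1.02, 1.25], [-3.03, 1.67], [-3.05, -0], [-3.03, 3.03]. Speed limits (rad/s): [2.39, 2.39, 3.01, 3.14, 3.14, 3.14].

## Interface

Orientations are given as [roll, pitch, yaw] about the fixed x, y, z axes, in that order (R = Rz(yaw) Ry(pitch) Rx(roll)).
In Python, from station import get_state, grab_frame, get_calibration, job_done, grip_depth gives the robot as it stands. The module is installed in compiled form; this text tells all that it offers.
- The arm moves only by the shell command python3 -m crank 'ROWS' [FORCE]. ROWS is JSON, a list of rows, each an object with "turn": the turn, a rotation vector about the tool's x, y, z each as a share of 2 pi rad, from -1 to 1, a list of three; "slide": the shift along the tool's x, y, z each as a share of 0.5 m, from -1 to 1, a list of three; "fingers": the opening, from -1 (shut) to 1 (fully open). A call has 1 to 5 rows; each row is the pose to reach, as a shift and turn from the pose commanded when the call began, along the tool's axes at that moment, turning the shorter way round; what a row does not reach only later rows make up. A row lasts 1/12 s, in which the tool goes at most 41.7 mm and 7.16 degrees, less where a joint would pass 70% of its speed; a pose out of reach is approached as far as the arm can. A call with a number of a shift or a turn outside -1 to 1 is refused whole. A call with a gripper value outside its range is refused whole. The fingers move at their own pace and stop on an object; FORCE is the grip in N (left out, the last holds). Time passes only in rows, so rows that repeat a pose let the fingers close. It gives the time, the measured TCP pose, the force and the opening at its end, in the units of the state.
- get_state(): the state, without advancing time (a new reading comes with each control period).
- grab_frame(name): name is "side" or "top" or "wrist"; returns the picture (480x640x3 uint8, red, green, blue); there is no depth.
- get_calibration(name): a dict with "K" (3x3 intrinsics, pixels), "pose" (4x4, takes a point from camera to world coordinates). Camera axes: x right, y up, looking along -z (the intrinsics and any distortion apply to the point x, -y, -z); pixel columns grow to the right and rows downward; lengths in m; the calibration is good to about 2 mm. A picture is of the moment at which its call begins: read the wrist's pose just before it. get_calibration takes no time and is no camera call; for the wrist camera it gives the pose at the moment of the call.
- job_done(): hands the job in, once; it reports no verdict.
The state is a dict: "t": time; "q": joint angles; "qd": joint speeds; "joint_efforts": joint torques, N m; "eef_pos": TCP position; "ee_rot": TCP orientation; "force": force on the tool from outside, world axes, zero at the start; "moment": the same for the moment, N m; "width": finger opening in m.
Only numpy, scipy, OpenCV 4.12 (cv2) and the standard library are available. Lean on these libraries where they do the work, as an engineer would, in place of code of your own. Each camera call takes 0.05 s, during which the arm holds its last target.

## Working session

There is one attempt and no reset: what is moved stays moved. The work goes in short steps, Python scripts to look and compute and a shell command to move; the robot and the scene stay as the last step left them, time stands still between calls to the robot, and variables do not carry over. Pictures are saved under pics/ and viewed, and the job is handed in when it is done.

```bash
mkdir -p pics; ls
python3 - <<'E'
from station import *
import cv2, numpy as np
s=get_state(); print(s, grip_depth)
for n in ("side","top","wrist"):
    f=grab_frame(n); cv2.imwrite(f"pics/a_{n}.png",f[...,::-1])
    c=get_calibration(n); print(n,{k:np.round(v,4).tolist() if not isinstance(v,(str,)) else v for k,v in c.items()})
E
```

```text
pics
{'t': 0.0, 'q': array([-9.13868358e-01,  3.59360381e-01,  1.10452773e-02, -3.32022954e-04,
       -1.22410499e+00, -2.88114417e-01]), 'qd': array([-0.00125104, -0.00148849, -0.00100794, -0.00167123,  0.00118279,
        0.00135771]), 'joint_efforts': array([ 2.14296539e-03, -5.82722032e+01,  2.93049413e+01,  6.99694008e+00,
        6.69937843e-03, -1.22665606e-04]), 'eef_pos': array([ 0.2431394 , -0.62915565,  0.22563719]), 'ee_rot': array([ 3.13994712e+00, -1.62169735e-04, -2.77289204e+00]), 'force': array([-0.54009353, -0.56589998, -0.21555409]), 'moment': array([-0.0205194 ,  0.04067834, -0.03814138]), 'width': 0.0876068438578455} 0.0188
side {'K': [[581.1199, 0.0, 319.3704], [0.0, 581.1199, 238.9111], [0.0, 0.0, 1.0]], 'pose': [[-0.9944, 0.0522, -0.0914, 0.4019], [-0.1042, -0.6097, 0.7858, 1.1717], [-0.0147, 0.7909, 0.6117, 1.0407], [0.0, 0.0, 0.0, 1.0]]}
top {'K': [[448.7286, 0.0, 328.4875], [0.0, 448.7286, 246.8125], [0.0, 0.0, 1.0]], 'pose': [[-0.0058, 0.9903, -0.1388, 0.3709], [-0.9998, -0.0087, -0.0204, 0.0234], [-0.0214, 0.1386, 0.9901, 1.2917], [0.0, 0.0, 0.0, 1.0]]}
wrist {'K': [[366.3862, 0.0, 318.7266], [0.0, 366.3862, 238.7603], [0.0, 0.0, 1.0]], 'pose': [[-0.3616, -0.8869, -0.2874, 0.1648], [0.9323, -0.3439, -0.1118, -0.6584], [0.0003, -0.3084, 0.9513, 0.3839], [0.0, 0.0, 0.0, 1.0]]}
```

View pics/a_top.png

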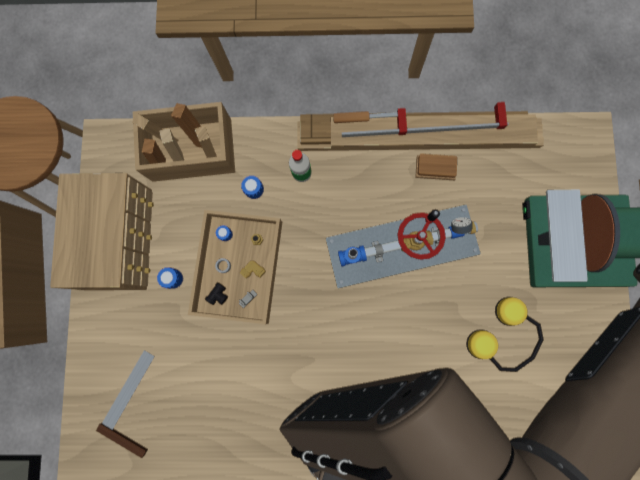

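View pics/a_side.png

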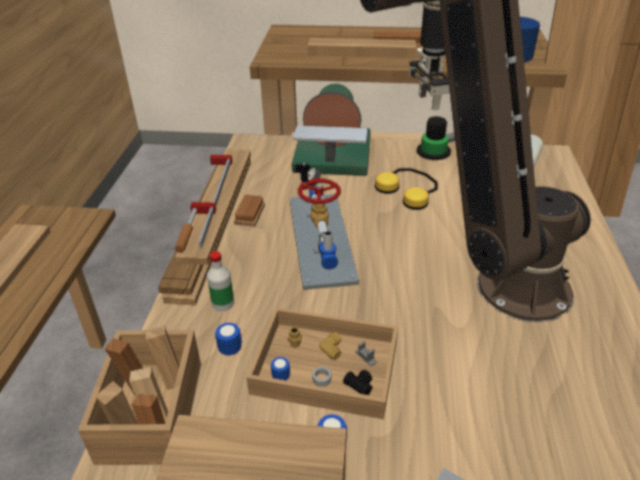

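View pics/a_wrist.png

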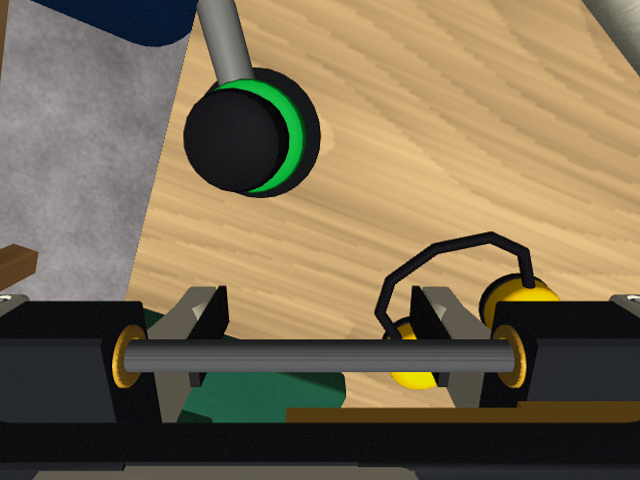

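The top picture shows three blue caps with white spots: one in the parts box at (223,233), and bigger ones on the bench at (252,187) and (168,278). The blue tee and stub are at (352,255), the red wheel is at (421,236), and its black handle is at (434,215). I'm choosing the cap in the box and checking it in close crops.

```bash
cat > h.py <<'E'
from station import *
import cv2, numpy as np
def ray(n,uv,c=None):
    c=c or get_calibration(n); K=np.array(c["K"]);T=np.array(c["pose"])
    d=np.linalg.inv(K)@np.array([uv[0],uv[1],1.]); d=np.array([d[0],-d[1],-d[2]])
    return T[:3,3],T[:3,:3]@d
def onz(n,uv,z,c=None):
    o,d=ray(n,uv,c); return o+d*(z-o[2])/d[2]
def proj(n,p,c=None):
    c=c or get_calibration(n); K=np.array(c["K"]);T=np.array(c["pose"])
    q=T[:3,:3].T@(np.array(p)-T[:3,3]); q=np.array([q[0],-q[1],-q[2]]); u=K@q; return u[:2]/u[2]
def tri(a,ua,b,ub):
    o1,d1=ray(a,ua);o2,d2=ray(b,ub)
    A=np.stack([d1,-d2],1);s=np.linalg.lstsq(A,o2-o1,rcond=None)[0]
    p=o1+d1*s[0];q=o2+d2*s[1];return (p+q)/2,np.linalg.norm(p-q)
E
python3 - <<'E'
import cv2
t=cv2.imread("pics/a_top.png"); s=cv2.imread("pics/a_side.png")
def crop(im,x0,y0,w,h,k,n): cv2.imwrite(n,cv2.resize(im[y0:y0+h,x0:x0+w],None,fx=k,fy=k,interpolation=cv2.INTER_CUBIC))
crop(t,150,165,140,160,4,"pics/b_box.png")
crop(t,320,195,165,100,4.8,"pics/b_man.png")
crop(s,250,300,160,115,5,"pics/b_sbox.png")
crop(s,270,150,100,140,4,"pics/b_sman.png")
E
```

```text
(no output)
```

View pics/b_box.png

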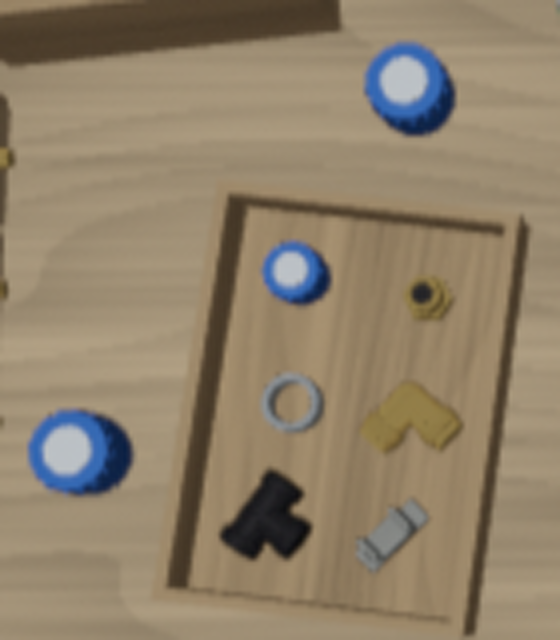

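View pics/b_man.png

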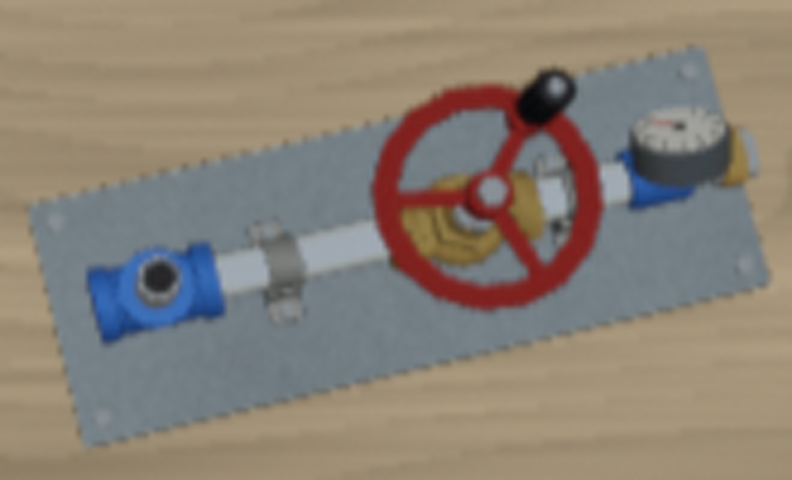

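View pics/b_sbox.png

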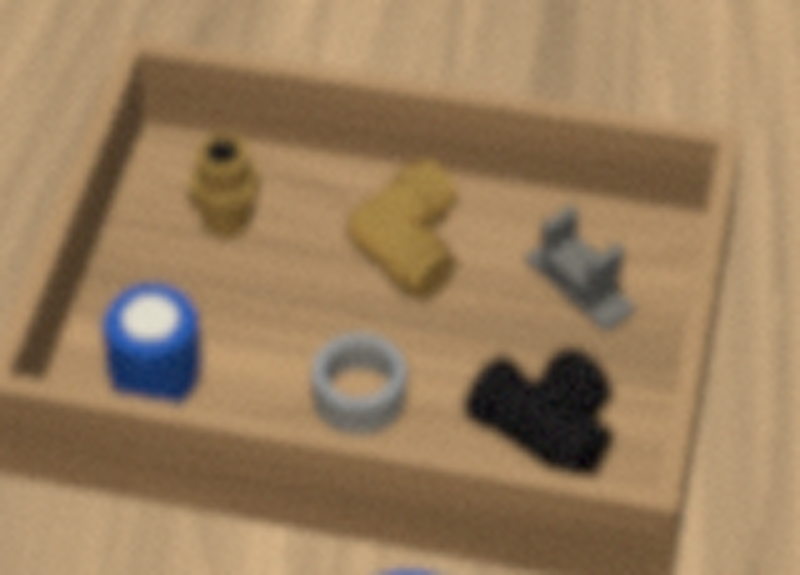

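View pics/b_sman.png

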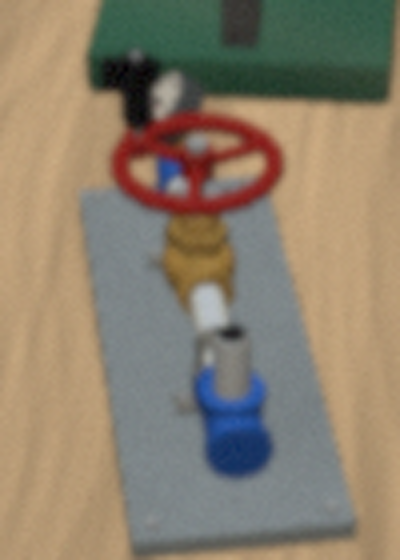

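Run:
```python
from h import *
np.set_printoptions(precision=4,suppress=True)
def T(x,y,k,x0,y0): return ((x+.5)/k-.5+x0,(y+.5)/k-.5+y0)
capt=T(291,269,4,150,165); caps=T(151,316,5,250,300)
print("cap",onz("top",capt,.049),onz("side",caps,.049),tri("top",capt,"side",caps))
st=T(160,276,4.8,320,195); ss=T(232,332,4,270,150)
print("stub",tri("top",st,"side",ss))
hub=T(492,189,4.8,320,195); hs=T(197,142,4,270,150)
print("hub",tri("top",hub,"side",hs))
rt=T(487,196,4.8,320,195); rs=T(197,163,4,270,150)
print("rim",onz("top",rt,.15),onz("side",rs,.15),tri("top",rt,"side",rs))
wt=T(555,86,4.8,320,195); ws=T(135,60,4,270,150)
print("hand",onz("top",wt,.221),onz("side",ws,.221),tri("top",wt,"side",ws))
# box corners (inner rim tops)
for p in [(228,194),(524,215),(468,632),(158,596)]:
    print("box",onz("top",T(*p,4,150,165),.058))
for p in [(404,80),(67,452)]: print("big",onz("top",T(*p,4,150,165),.06))
for p in [(301,157),(437,160)]: print("glue/sand",onz("top",p,.16),onz("top",p,.04))
```

```text
cap [0.5903 0.3485 0.049 ] [0.5902 0.3462 0.049 ] (array([0.5899, 0.3479, 0.0511]), np.float64(0.00011847815580487562))
stub (array([ 0.5183, -0.0161,  0.1379]), np.float64(0.00015385697038879022))
hub (array([ 0.5588, -0.19  ,  0.1699]), np.float64(0.00013761587542309166))
rim [ 0.5583 -0.191   0.15  ] [ 0.5596 -0.194   0.15  ] (array([ 0.5586, -0.1906,  0.1521]), np.float64(0.0012477314010945443))
hand [ 0.6026 -0.2138  0.221 ] [ 0.6034 -0.2113  0.221 ] (array([ 0.6034, -0.2142,  0.2192]), np.float64(0.0008753946572785913))
box [0.6429 0.3923 0.058 ]
box [0.6256 0.1827 0.058 ]
box [0.337  0.2183 0.058 ]
box [0.3625 0.4315 0.058 ]
big [0.7237 0.2687 0.06  ]
big [0.4614 0.4979 0.06  ]
glue/sand [0.7681 0.1174 0.16  ] [0.8103 0.1274 0.04  ]
glue/sand [ 0.7553 -0.2373  0.16  ] [ 0.7961 -0.2649  0.04  ]
```

The crops confirm the box cap at (222.8,232.5) is the small one; the two on the bench are clearly wider. First I raise the arm and travel towards the manifold.

```bash
cat > go.py <<'E'
import sys
from h import *
from scipy.spatial.transform import Rotation as R
def plan(p,yaw=None):
    s=get_state(); r=R.from_euler('xyz',s['ee_rot']); d=r.inv().apply(np.array(p)-s['eef_pos'])
    tgt=R.from_euler('xyz',[np.pi,0,yaw]) if yaw is not None else r
    tv=(r.inv()*tgt).as_rotvec()/(2*np.pi)
    print("t %.2f pos %s rot %s F %s w %.4f"%(s['t'],s['eef_pos'].round(4),s['ee_rot'].round(3),s['force'].round(1),s['width']), "q",s['q'].round(2))
    print("slide",(d/.5).round(4),"turn",tv.round(4),"rows>=%.1f"%max(np.linalg.norm(d)/.0417,np.linalg.norm(tv)*360/7.16))
if __name__=="__main__":
    a=[float(x) for x in sys.argv[1:]]; plan(a[:3],a[3] if len(a)>3 else None)
E
python3 go.py 0.42 -0.25 0.34 -2.47
```

```text
t 0.15 pos [ 0.2432 -0.6293  0.2258] rot [ 3.14  -0.    -2.773] F [-0.5 -0.9  0.3] w 0.0877 q [-0.91  0.36  0.01 -0.   -1.22 -0.29]
slide [-0.6033  0.5804 -0.2277] turn [ 0.0002  0.     -0.0482] rows>=10.4
```

```bash
python3 -m crank '[{"slide":[-0.1,0.05,-0.228],"turn":[0,0,0],"fingers":1},{"slide":[-0.6,0.58,-0.228],"turn":[0,0,-0.048],"fingers":1},{"slide":[-0.6,0.58,-0.228],"turn":[0,0,-0.048],"fingers":1},{"slide":[-0.6,0.58,-0.228],"turn":[0,0,-0.048],"fingers":1},{"slide":[-0.6,0.58,-0.228],"turn":[0,0,-0.048],"fingers":1}]' 20; python3 go.py 0.42 -0.25 0.34 -2.47
```

```text
t: 0.57
eef_pos: [0.3225, -0.4649, 0.2953]
ee_rot: [3.141, 0.0, -2.468]
force: [1.4, 0.1, 0.5]
width: 0.0877
t 0.57 pos [ 0.3225 -0.4649  0.2953] rot [ 3.141  0.    -2.468] F [1.4 0.1 0.5] w 0.0877 q [-0.62  0.14 -0.12 -0.   -1.31 -0.28]
slide [-0.4204  0.2144 -0.0893] turn [0.0001 0.     0.0003] rows>=5.8
```

```bash
python3 -m crank '[{"slide":[-0.42,0.214,-0.09],"turn":[0,0,0],"fingers":1},{"slide":[-0.42,0.214,-0.09],"turn":[0,0,0],"fingers":1},{"slide":[-0.42,0.214,-0.09],"turn":[0,0,0],"fingers":1},{"slide":[-0.42,0.214,-0.09],"turn":[0,0,0],"fingers":1},{"slide":[-0.42,0.214,-0.09],"turn":[0,0,0],"fingers":1}]'
python3 - <<'E'
from h import *
import pickle
c=get_calibration("wrist");f=grab_frame("wrist");cv2.imwrite("pics/c_wr.png",f[...,::-1]);pickle.dump(c,open("pics/c.pkl","wb"))
for n,p in dict(cap=(.590,.3475,.049),stub=(.5183,-.0161,.138),hub=(.5588,-.19,.17),hand=(.603,-.213,.221)).items(): print(n,proj("wrist",p,c).round(1))
E
python3 go.py 0.45 0.0 0.34 -2.47
```

```text
t: 0.98
eef_pos: [0.4076, -0.2785, 0.3348]
ee_rot: [-3.141, 0.0, -2.471]
force: [1.4, -0.6, -0.4]
width: 0.0878
cap [543.8 507.5]
stub [431.7 411.5]
hub [294.4 375.9]
hand [243. 430.]
t 1.03 pos [ 0.4108 -0.2742  0.3366] rot [-3.139e+00  3.000e-03 -2.468e+00] F [0.3 3.2 0.4] w 0.0873 q [-0.19 -0.   -0.19 -0.   -1.38 -0.71]
slide [-0.4033  0.3798 -0.0063] turn [-0.0004  0.0005  0.0003] rows>=6.6
```

View pics/c_wr.png

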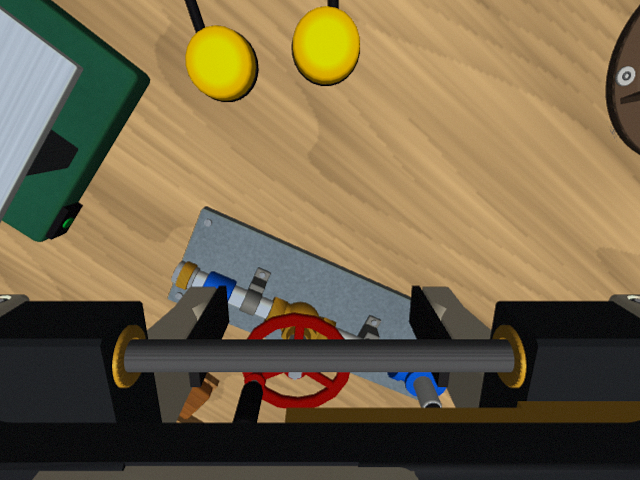

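The wrist picture shows the wheel hub near (295,375) and the stub top near (432,405). Both are within a few pixels of what my estimates predict. I continue to the box.

```bash
python3 -m crank '[{"slide":[-0.4,0.38,0],"turn":[0,0,0],"fingers":1},{"slide":[-0.4,0.38,0],"turn":[0,0,0],"fingers":1},{"slide":[-0.4,0.38,0],"turn":[0,0,0],"fingers":1},{"slide":[-0.4,0.38,0],"turn":[0,0,0],"fingers":1},{"slide":[-0.4,0.38,0],"turn":[0,0,0],"fingers":1}]'; python3 go.py 0.54 0.27 0.27 -2.47
```

```text
t: 1.45
eef_pos: [0.4363, -0.0724, 0.3346]
ee_rot: [-3.141, 0.001, -2.472]
force: [1.2, -0.2, -0.3]
width: 0.0878
t 1.45 pos [ 0.4363 -0.0724  0.3346] rot [-3.141e+00  1.000e-03 -2.472e+00] F [ 1.2 -0.2 -0.3] w 0.0878 q [ 0.28 -0.1  -0.28 -0.   -1.39 -1.18]
slide [-0.5878  0.408   0.1294] turn [-0.      0.0001 -0.0002] rows>=8.7
```

```bash
python3 -m crank '[{"slide":[-0.588,0.408,0.12],"turn":[0,0,0],"fingers":1},{"slide":[-0.588,0.408,0.12],"turn":[0,0,0],"fingers":1},{"slide":[-0.588,0.408,0.12],"turn":[0,0,0],"fingers":1},{"slide":[-0.588,0.408,0.12],"turn":[0,0,0],"fingers":0.5},{"slide":[-0.588,0.408,0.12],"turn":[0,0,0],"fingers":0.4}]'; python3 go.py 0.54 0.27 0.24 -2.47
```

```text
t: 1.87
eef_pos: [0.4961, 0.1246, 0.2998]
ee_rot: [3.142, 0.001, -2.471]
force: [1.9, -0.4, 0.4]
width: 0.0797
t 1.87 pos [0.4961 0.1246 0.2998] rot [ 3.142e+00  1.000e-03 -2.471e+00] F [ 1.9 -0.4  0.4] w 0.0797 q [ 0.63  0.04 -0.22 -0.   -1.3  -1.53]
slide [-0.2495  0.1733  0.1197] turn [ 0.      0.0001 -0.0001] rows>=3.9
```

```bash
python3 go.py 0.63 0.38 0.18 -2.47|tail -1;  python3 -m crank '[{"slide":[-0.526,0.236,0.2],"turn":[0,0,0],"fingers":0.4},{"slide":[-0.526,0.236,0.2],"turn":[0,0,0],"fingers":0.4},{"slide":[-0.526,0.236,0.2],"turn":[0,0,0],"fingers":0.4},{"slide":[-0.526,0.236,0.2],"turn":[0,0,0],"fingers":0.4},{"slide":[-0.526,0.236,0.2],"turn":[0,0,0],"fingers":0.4}]'; python3 go.py 0.63 0.38 0.18 -2.47
```

```text
slide [-0.5272  0.2337  0.2399] turn [ 0.      0.0001 -0.0001] rows>=7.5
t: 2.28
eef_pos: [0.5873, 0.2989, 0.2306]
ee_rot: [3.142, -0.0, -2.471]
force: [0.2, -0.4, 1.0]
width: 0.0613
t 2.28 pos [0.5873 0.2989 0.2306] rot [ 3.142 -0.    -2.471] F [ 0.2 -0.4  1. ] w 0.0613 q [ 0.77  0.33 -0.02 -0.   -1.22 -1.67]
slide [-0.1677  0.074   0.1011] turn [ 0.     -0.0001 -0.0002] rows>=2.5
```

```bash
python3 -m crank '[{"slide":[-0.168,0.074,0.06],"turn":[0,0,0],"fingers":0.4},{"slide":[-0.168,0.074,0.06],"turn":[0,0,0],"fingers":0.4},{"slide":[-0.168,0.074,0.06],"turn":[0,0,0],"fingers":0.4},{"slide":[-0.168,0.074,0.06],"turn":[0,0,0],"fingers":0.4}]'
python3 - <<'E'
from h import *
import pickle
c=get_calibration("wrist");f=grab_frame("wrist");cv2.imwrite("pics/d_wr.png",f[...,::-1]);pickle.dump(c,open("pics/d.pkl","wb"))
print(proj("wrist",(.590,.3475,.049),c))
E
python3 go.py 0.59 0.3475 0.12 -2.47
```

```text
t: 2.62
eef_pos: [0.6297, 0.3805, 0.1971]
ee_rot: [-3.141, -0.005, -2.47]
force: [-1.1, -0.5, 0.0]
width: 0.0615
[316.33473702 161.50454097]
t 2.67 pos [0.6294 0.3792 0.1987] rot [-3.141 -0.004 -2.47 ] F [0.7 0.3 0.1] w 0.0615 q [ 0.81  0.47  0.13 -0.   -1.23 -1.71]
slide [ 0.1005 -0.0006  0.1577] turn [-0.     -0.0006 -0.    ] rows>=2.2
```

View pics/d_wr.png

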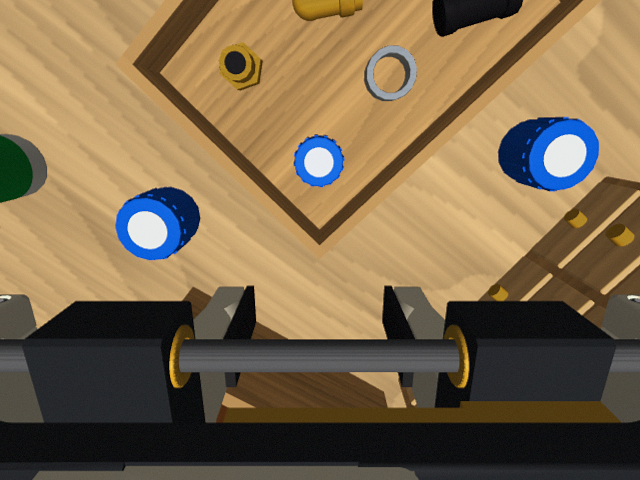

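The box cap's white spot is at (319,161). The big caps on the bench are at (148,229) and (566,155), so the choice holds. I refine the position from the spot centroid.

```bash
python3 - <<'E'
from h import *
import pickle
c=pickle.load(open("pics/d.pkl","rb")); f=cv2.imread("pics/d_wr.png")
m=(f.min(2)>180).astype(np.uint8); m[:, :280]=0;m[:,360:]=0;m[:120]=0;m[200:]=0
M=cv2.moments(m,True);uv=(M['m10']/M['m00'],M['m01']/M['m00']);print(uv,M['m00'],onz("wrist",uv,.049,c))
E
python3 go.py 0.5925 0.346 0.10 -2.47
```

```text
(318.42922374429224, 161.77473363774735) 657.0 [0.58909618 0.34898363 0.049     ]
t 2.67 pos [0.6294 0.3792 0.1987] rot [-3.141 -0.004 -2.47 ] F [0.7 0.3 0.1] w 0.0615 q [ 0.81  0.47  0.13 -0.   -1.23 -1.71]
slide [ 0.0983 -0.006   0.1977] turn [-0.     -0.0006 -0.    ] rows>=2.6
```

```bash
python3 go.py 0.5893 0.3485 0.09 -2.47|tail -1; python3 -m crank '[{"slide":[0.1,0,0.1],"turn":[0,0,0],"fingers":0.4},{"slide":[0.1,0,0.217],"turn":[0,0,0],"fingers":0.4},{"slide":[0.1,0,0.217],"turn":[0,0,0],"fingers":0.4},{"slide":[0.1,0,0.217],"turn":[0,0,0],"fingers":0.4},{"slide":[0.1,0,0.217],"turn":[0,0,0],"fingers":0.4}]';python3 go.py 0.5893 0.3485 0.016 -2.47
```

```text
slide [0.1001 0.0019 0.2177] turn [-0.     -0.0006 -0.    ] rows>=2.9
t: 3.08
eef_pos: [0.5899, 0.3458, 0.0932]
ee_rot: [-3.141, -0.003, -2.471]
force: [0.1, 0.5, 2.1]
width: 0.0611
t 3.08 pos [0.5899 0.3458 0.0932] rot [-3.141e+00 -3.000e-03 -2.471e+00] F [0.1 0.5 2.1] w 0.0611 q [ 0.81  0.48 -0.13  0.   -0.97 -1.72]
slide [-0.0029  0.0052  0.1543] turn [-0.0001 -0.0005 -0.0002] rows>=1.9
```

```bash
python3 -m crank '[{"slide":[-0.002,0.004,0.05],"turn":[0,0,0],"fingers":0.4},{"slide":[-0.003,0.005,0.1],"turn":[0,0,0],"fingers":0.4},{"slide":[-0.003,0.005,0.14],"turn":[0,0,0],"fingers":0.4},{"slide":[-0.003,0.005,0.154],"turn":[0,0,0],"fingers":0.4},{"slide":[-0.003,0.005,0.154],"turn":[0,0,0],"fingers":0.4}]';python3 go.py 0.5893 0.3485 0.016 -2.47
```

```text
t: 3.5
eef_pos: [0.5912, 0.3506, 0.0171]
ee_rot: [-3.141, 0.001, -2.471]
force: [-0.0, -0.2, 0.5]
width: 0.0611
t 3.50 pos [0.5912 0.3506 0.0171] rot [-3.141e+00  1.000e-03 -2.471e+00] F [-0.  -0.2  0.5] w 0.0611 q [ 0.82  0.56 -0.19  0.   -0.83 -1.72]
slide [ 0.0056 -0.001   0.0021] turn [-0.0001  0.0001 -0.0002] rows>=0.1
```

```bash
python3 -m crank '[{"slide":[0.005,0,0],"turn":[0,0,0],"fingers":0.4},{"slide":[0.005,0,0],"turn":[0,0,0],"fingers":-1},{"slide":[0.005,0,0],"turn":[0,0,0],"fingers":-1},{"slide":[0.005,0,0],"turn":[0,0,0],"fingers":-1},{"slide":[0.005,0,0],"turn":[0,0,0],"fingers":-1}]' 40;python3 go.py 0.5893 0.3485 0.12 -2.47
```

```text
t: 3.92
eef_pos: [0.5887, 0.3491, 0.0174]
ee_rot: [3.142, 0.002, -2.471]
force: [-2.1, 0.5, 6.8]
width: 0.041
t 3.92 pos [0.5887 0.3491 0.0174] rot [ 3.142e+00  2.000e-03 -2.471e+00] F [-2.1  0.5  6.8] w 0.0410 q [ 0.82  0.55 -0.19  0.   -0.82 -1.72]
slide [-0.0005 -0.0016 -0.2052] turn [ 0.      0.0003 -0.0002] rows>=2.5
```

The jaws stopped at 41 mm, which is the right cap size. I lift it out.

```bash
python3 -m crank '[{"slide":[0,0,-0.03],"turn":[0,0,0],"fingers":-1},{"slide":[0,0,-0.1],"turn":[0,0,0],"fingers":-1},{"slide":[0,0,-0.18],"turn":[0,0,0],"fingers":-1},{"slide":[0,0,-0.26],"turn":[0,0,0],"fingers":-1},{"slide":[0.02,0,-0.34],"turn":[0,0,0],"fingers":-1}]' 40;python3 go.py 0.57 0.12 0.22 -2.47
```

```text
t: 4.33
eef_pos: [0.5809, 0.3428, 0.1879]
ee_rot: [-3.141, 0.0, -2.471]
force: [2.1, 0.4, -0.9]
width: 0.0408
t 4.33 pos [0.5809 0.3428 0.1879] rot [-3.141  0.    -2.471] F [ 2.1  0.4 -0.9] w 0.0408 q [ 0.82  0.38 -0.04  0.   -1.15 -1.72]
slide [ 0.294  -0.3355 -0.064 ] turn [-0.0001  0.     -0.0002] rows>=5.4
```

```bash
python3 go.py 0.56 0.02 0.22 -2.47|tail -1; python3 -m crank '[{"slide":[0.1,-0.13,-0.06],"turn":[0,0,0],"fingers":-1},{"slide":[0.2,-0.25,-0.064],"turn":[0,0,0],"fingers":-1},{"slide":[0.427,-0.532,-0.064],"turn":[0,0,0],"fingers":-1},{"slide":[0.427,-0.532,-0.064],"turn":[0,0,0],"fingers":-1},{"slide":[0.427,-0.532,-0.064],"turn":[0,0,0],"fingers":-1}]';python3 go.py 0.56 0.02 0.22 -2.47
```

```text
slide [ 0.4339 -0.4798 -0.064 ] turn [-0.0001  0.     -0.0002] rows>=7.8
t: 4.75
eef_pos: [0.5789, 0.1355, 0.2129]
ee_rot: [-3.142, 0.001, -2.471]
force: [1.0, 0.4, -1.0]
width: 0.0404
t 4.75 pos [0.5789 0.1355 0.2129] rot [-3.142e+00  1.000e-03 -2.471e+00] F [ 1.   0.4 -1. ] w 0.0404 q [ 0.56  0.24 -0.19 -0.   -1.14 -1.46]
slide [ 0.1733 -0.1574 -0.0144] turn [-0.      0.0002 -0.0001] rows>=2.8
```

```bash
python3 -m crank '[{"slide":[0.07,-0.06,-0.01],"turn":[0,0,0],"fingers":-1},{"slide":[0.12,-0.11,-0.01],"turn":[0,0,0],"fingers":-1},{"slide":[0.16,-0.15,-0.01],"turn":[0,0,0],"fingers":-1},{"slide":[0.173,-0.157,-0.01],"turn":[0,0,0],"fingers":-1},{"slide":[0.173,-0.157,-0.01],"turn":[0,0,0],"fingers":-1}]'
python3 - <<'E'
from h import *
import pickle
c=get_calibration("wrist");s=get_state();f=grab_frame("wrist");cv2.imwrite("pics/e_wr.png",f[...,::-1]);pickle.dump((c,s),open("pics/e.pkl","wb"))
print(s['eef_pos'],proj("wrist",(.5183,-.0161,.138),c))
g=grab_frame("side");cv2.imwrite("pics/e_side.png",cv2.resize(g[150:350,220:420,::-1],None,fx=3,fy=3,interpolation=cv2.INTER_CUBIC))
E
```

```text
t: 5.17
eef_pos: [0.5597, 0.0198, 0.2177]
ee_rot: [-3.142, 0.001, -2.474]
force: [-0.4, 0.4, -0.1]
width: 0.0408
[0.559731   0.0198169  0.21767144] [313.34210994 166.73642221]
```

View pics/e_wr.png

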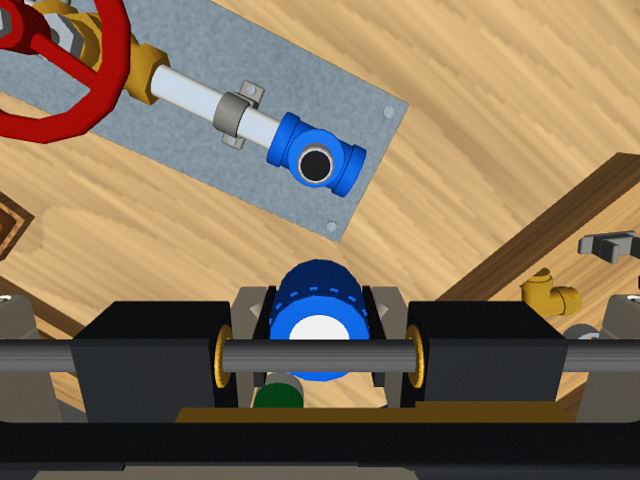

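View pics/e_side.png

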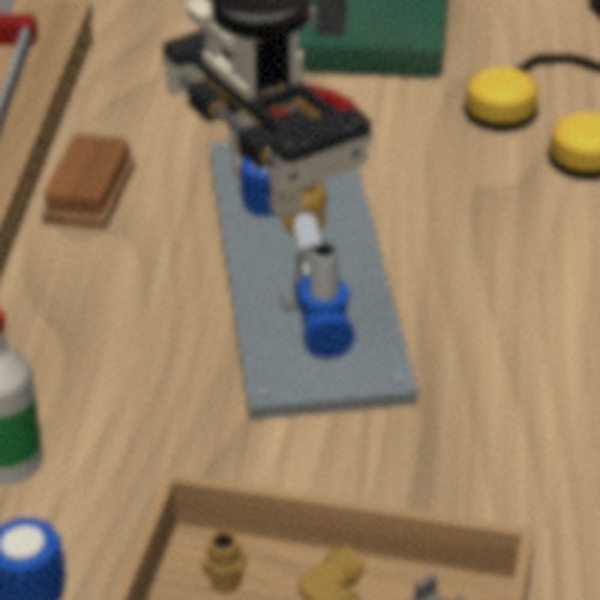

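The stub's open end is at about (316,164) and the held cap is square in the jaws at about (319,337). I measure both in this same picture.

Run:
```python
from h import *
import pickle
from scipy.optimize import least_squares
from scipy.spatial.transform import Rotation as R
c,s=pickle.load(open("pics/e.pkl","rb")); f=cv2.imread("pics/e_wr.png")
hsv=cv2.cvtColor(f,cv2.COLOR_BGR2HSV)
# stub: dark bore + grey rim
sub=f[130:200,280:350]; 
sat=hsv[130:200,280:350,1]; m=(sat<90).astype(np.uint8)
n,l,st,ce=cv2.connectedComponentsWithStats(m); 
i=l[35,36]; print("comp",st[i],ce[i]+[280,130])
d=(sub.max(2)<60).astype(np.uint8); n,l,st,ce=cv2.connectedComponentsWithStats(d); i=l[35,36]; print("bore",st[i],ce[i]+[280,130])
b=ce[i]+[280,130]; print("stub top",onz("wrist",b,.138,c), onz("wrist",b,.1365,c))
# cap top edge : bright blue pixels
V=hsv[...,2]; print("v profile",[(r,tuple(f[r,285])) for r in range(284,312,3)])
m=((hsv[...,0]>95)&(hsv[...,0]<125)&(hsv[...,1]>120)&(V>200)).astype(np.uint8); m[:250]=0;m[:, :250]=0;m[:,390:]=0
ys,xs=np.nonzero(m); print(xs.min(),xs.max(),ys.min(),ys.max())
# predict top circle edges in tool frame
r=R.from_euler('xyz',s['ee_rot'])
top=s['eef_pos']+r.apply([0,0,-.0316]); print("pred cap top centre",proj("wrist",top,c))
th=np.linspace(0,2*np.pi,60)
P=np.array([proj("wrist",top+r.apply([.0205*np.cos(t),.0205*np.sin(t),0]),c) for t in th]); print("pred bbox",P.min(0),P.max(0))
cv2.imwrite("pics/e_c.png",cv2.resize(f[280:400,250:390],None,fx=4,fy=4,interpolation=cv2.INTER_CUBIC))
```

```text
comp [  17   13   37   41 1173] [315.07246377 163.29411765]
bore [ 21  21  29  30 669] [315.12107623 165.47832586]
stub top [ 0.51696635 -0.0156971   0.138     ] [ 0.51711392 -0.01560081  0.1365    ]
v profile [(284, (np.uint8(81), np.uint8(33), np.uint8(9))), (287, (np.uint8(81), np.uint8(33), np.uint8(5))), (290, (np.uint8(81), np.uint8(32), np.uint8(7))), (293, (np.uint8(79), np.uint8(32), np.uint8(6))), (296, (np.uint8(83), np.uint8(33), np.uint8(8))), (299, (np.uint8(83), np.uint8(36), np.uint8(10))), (302, (np.uint8(84), np.uint8(36), np.uint8(8))), (305, (np.uint8(83), np.uint8(33), np.uint8(0))), (308, (np.uint8(214), np.uint8(93), np.uint8(16))), (311, (np.uint8(231), np.uint8(109), np.uint8(21)))]
269 368 287 380
pred cap top centre [316.05716108 339.8018591 ]
pred bbox [264.59202493 293.21355312] [367.52044329 382.47062724]
```

View pics/e_c.png

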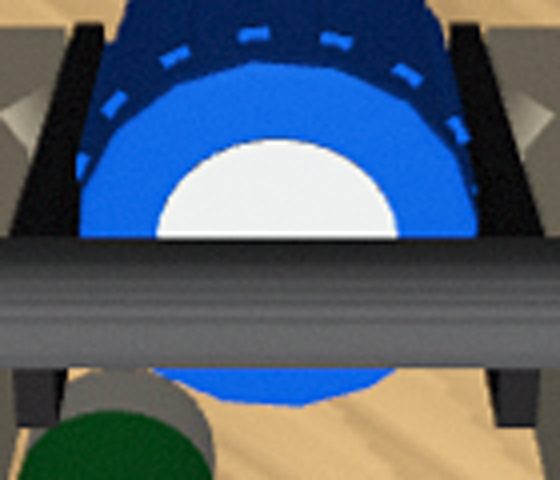

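```bash
python3 go.py 0.518 -0.0165 0.165 -2.47; python3 -m crank '[{"slide":[0.05,0,0.02],"turn":[0,0,0],"fingers":-1},{"slide":[0.09,0,0.06],"turn":[0,0,0],"fingers":-1},{"slide":[0.111,-0.005,0.09],"turn":[0,0,0],"fingers":-1},{"slide":[0.111,-0.005,0.105],"turn":[0,0,0],"fingers":-1},{"slide":[0.111,-0.005,0.105],"turn":[0,0,0],"fingers":-1}]';python3 go.py 0.518 -0.0165 0.145 -2.47
```

```text
t 5.27 pos [0.5606 0.0219 0.2175] rot [-3.141e+00  1.000e-03 -2.472e+00] F [ 0.7  0.8 -0.4] w 0.0408 q [ 0.39  0.18 -0.26 -0.   -1.14 -1.29]
slide [ 0.1146 -0.0074  0.1049] turn [-0.      0.0001 -0.0003] rows>=1.9
t: 5.68
eef_pos: [0.5178, -0.0139, 0.1632]
ee_rot: [3.141, -0.002, -2.471]
force: [-0.1, -0.5, -0.4]
width: 0.0403
t 5.68 pos [ 0.5178 -0.0139  0.1632] rot [ 3.141e+00 -2.000e-03 -2.471e+00] F [-0.1 -0.5 -0.4] w 0.0403 q [ 0.35  0.16 -0.42 -0.   -1.   -1.25]
slide [ 0.0029 -0.0044  0.0363] turn [ 0.0002 -0.0003 -0.0001] rows>=0.4
```

```bash
python3 -m crank '[{"slide":[0.003,-0.004,0.01],"turn":[0,0,0],"fingers":-1},{"slide":[0.003,-0.004,0.01],"turn":[0,0,0],"fingers":-1},{"slide":[0.003,-0.004,0.01],"turn":[0,0,0],"fingers":-1}]';python3 go.py 0.518 -0.0165 0.145 -2.47
python3 - <<'E'
from h import *
g=grab_frame("side");cv2.imwrite("pics/f_side.png",cv2.resize(g[180:300,270:390,::-1],None,fx=5,fy=5,interpolation=cv2.INTER_CUBIC))
E
python3 go.py 0.518 -0.0165 0.145 -2.47
```

```text
t: 5.93
eef_pos: [0.5194, -0.0164, 0.1599]
ee_rot: [-3.141, 0.0, -2.471]
force: [0.2, -0.3, -1.0]
width: 0.0406
t 5.93 pos [ 0.5194 -0.0164  0.1599] rot [-3.141  0.    -2.471] F [ 0.2 -0.3 -1. ] w 0.0406 q [ 0.35  0.16 -0.42  0.   -0.99 -1.25]
slide [0.0024 0.0016 0.0298] turn [-0.      0.0001 -0.0001] rows>=0.4
t 5.98 pos [ 0.5194 -0.0165  0.16  ] rot [-3.141e+00  1.000e-03 -2.471e+00] F [ 0.6 -0.1 -0.7] w 0.0406 q [ 0.35  0.16 -0.42  0.   -0.99 -1.25]
slide [0.0022 0.0017 0.03  ] turn [-0.0001  0.0001 -0.0001] rows>=0.4
```

View pics/f_side.png

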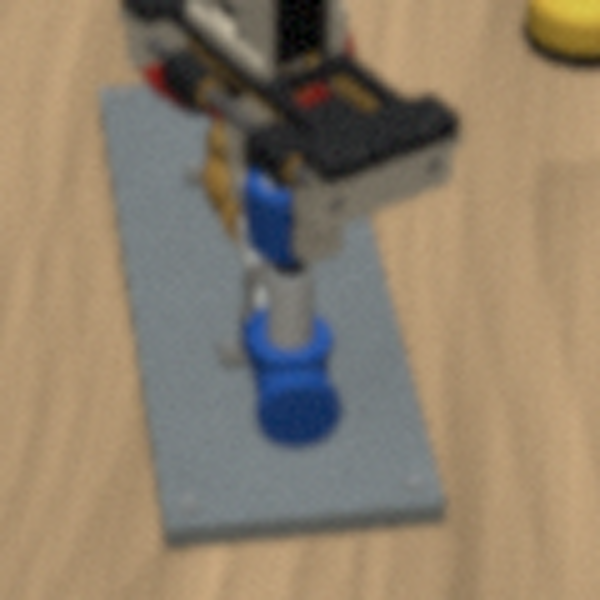

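The side picture shows the cap just above the stub at about (292,270) and lined up with it. I lower slowly, watching the force.

```bash
python3 -m crank '[{"slide":[0.002,0.0015,0.01],"turn":[0,0,0],"fingers":-1},{"slide":[0.002,0.0015,0.018],"turn":[0,0,0],"fingers":-1},{"slide":[0.002,0.0015,0.025],"turn":[0,0,0],"fingers":-1},{"slide":[0.002,0.0015,0.032],"turn":[0,0,0],"fingers":-1},{"slide":[0.002,0.0015,0.036],"turn":[0,0,0],"fingers":-1}]';python3 go.py 0.518 -0.0165 0.1144 -2.47
```

```text
t: 6.4
eef_pos: [0.5171, -0.0171, 0.141]
ee_rot: [3.141, -0.001, -2.471]
force: [0.1, -0.0, -1.2]
width: 0.0404
t 6.40 pos [ 0.5171 -0.0171  0.141 ] rot [ 3.141e+00 -1.000e-03 -2.471e+00] F [ 0.1 -0.  -1.2] w 0.0404 q [ 0.35  0.18 -0.45 -0.   -0.94 -1.25]
slide [-0.0022 -0.0002  0.0531] turn [ 0.     -0.0001 -0.0002] rows>=0.6
```

```bash
python3 -m crank '[{"slide":[-0.0005,0,0.01],"turn":[0,0,0],"fingers":-1},{"slide":[-0.001,0,0.018],"turn":[0,0,0],"fingers":-1},{"slide":[-0.001,0,0.026],"turn":[0,0,0],"fingers":-1},{"slide":[-0.001,0,0.034],"turn":[0,0,0],"fingers":-1}]';python3 go.py 0.518 -0.0165 0.1144 -2.47
```

```text
t: 6.73
eef_pos: [0.5177, -0.0168, 0.1241]
ee_rot: [3.142, -0.0, -2.471]
force: [0.7, -0.4, -0.3]
width: 0.0408
t 6.73 pos [ 0.5177 -0.0168  0.1241] rot [ 3.142 -0.    -2.471] F [ 0.7 -0.4 -0.3] w 0.0408 q [ 0.35  0.2  -0.47  0.   -0.9  -1.25]
slide [-0.0007  0.0001  0.0194] turn [ 0.     -0.     -0.0002] rows>=0.2
```

```bash
python3 -m crank '[{"slide":[0,0,0.008],"turn":[0,0,0],"fingers":-1},{"slide":[0,0,0.014],"turn":[0,0,0],"fingers":-1},{"slide":[0,0,0.02],"turn":[0,0,0],"fingers":-1},{"slide":[0,0,0.02],"turn":[0,0,0],"fingers":-1}]';python3 go.py 0.518 -0.0165 0.1144 -2.47
```

```text
t: 7.07
eef_pos: [0.5174, -0.0168, 0.1139]
ee_rot: [3.141, -0.001, -2.471]
force: [0.9, 0.2, -0.2]
width: 0.0407
t 7.07 pos [ 0.5174 -0.0168  0.1139] rot [ 3.141e+00 -1.000e-03 -2.471e+00] F [ 0.9  0.2 -0.2] w 0.0407 q [ 0.35  0.21 -0.48 -0.   -0.88 -1.25]
slide [-0.0014 -0.0003 -0.0009] turn [ 0.0001 -0.0001 -0.0002] rows>=0.0
```

```bash
python3 -m crank '[{"slide":[0,0,0.003],"turn":[0,0,0],"fingers":-1},{"slide":[0,0,0.006],"turn":[0,0,0],"fingers":-1},{"slide":[0,0,0.006],"turn":[0,0,0],"fingers":-1}]';python3 go.py 0.518 -0.0165 0.1144 -2.47|head -1;python3 - <<'E'
from h import *
g=grab_frame("side");cv2.imwrite("pics/g_side.png",cv2.resize(g[180:300,270:390,::-1],None,fx=5,fy=5,interpolation=cv2.INTER_CUBIC))
E
```

```text
t: 7.32
eef_pos: [0.5177, -0.0167, 0.1114]
ee_rot: [3.142, -0.0, -2.471]
force: [0.2, 0.6, 0.7]
width: 0.0404
t 7.32 pos [ 0.5177 -0.0167  0.1114] rot [ 3.142 -0.    -2.471] F [0.2 0.6 0.7] w 0.0404 q [ 0.35  0.21 -0.49 -0.   -0.87 -1.25]
```

View pics/g_side.png

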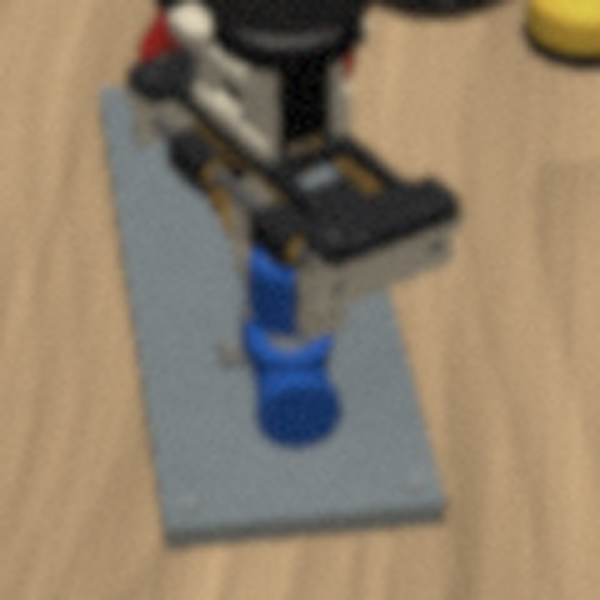

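The cap is sleeved over the stub, just above the collar at about (290,340). I continue until it seats.

```bash
python3 -m crank '[{"slide":[0,0,0.002],"turn":[0,0,0],"fingers":-1},{"slide":[0,0,0.004],"turn":[0,0,0],"fingers":-1},{"slide":[0,0,0.004],"turn":[0,0,0],"fingers":-1}]'
```

```text
t: 7.62
eef_pos: [0.5179, -0.0167, 0.1113]
ee_rot: [-3.141, 0.001, -2.471]
force: [-7.2, 1.8, 14.7]
width: 0.0403
```

```bash
python3 -m crank '[{"slide":[0,0,0.003],"turn":[0,0,0],"fingers":-1},{"slide":[0,0,0.003],"turn":[0,0,0],"fingers":-1},{"slide":[0,0,0.003],"turn":[0,0,0],"fingers":-1}]'
```

```text
t: 7.87
eef_pos: [0.518, -0.0167, 0.1112]
ee_rot: [-3.14, 0.001, -2.47]
force: [-12.3, 2.5, 28.2]
width: 0.0405
```

It is solidly seated: z does not move while the force doubles to 28 N. I relieve the push and release.

```bash
python3 -m crank '[{"slide":[0,0,-0.006],"turn":[0,0,0],"fingers":-1},{"slide":[0,0,-0.006],"turn":[0,0,0],"fingers":0.4},{"slide":[0,0,-0.006],"turn":[0,0,0],"fingers":0.4},{"slide":[0,0,-0.006],"turn":[0,0,0],"fingers":0.4},{"slide":[0,0,-0.006],"turn":[0,0,0],"fingers":0.4}]'; python3 -m crank '[{"slide":[0,0,-0.03],"turn":[0,0,0],"fingers":0.4},{"slide":[0,0,-0.09],"turn":[0,0,0],"fingers":0.4},{"slide":[0,0,-0.16],"turn":[0,0,0],"fingers":0.4},{"slide":[0,0,-0.24],"turn":[0,0,0],"fingers":0.4},{"slide":[-0.05,0,-0.32],"turn":[0,0,0],"fingers":0.4}]'; python3 go.py 0.65 -0.16 0.27 -2.47
```

```text
t: 8.28
eef_pos: [0.5176, -0.0168, 0.1107]
ee_rot: [3.141, -0.0, -2.471]
force: [0.1, 0.2, 0.9]
width: 0.0594
t: 8.7
eef_pos: [0.533, -0.0044, 0.2688]
ee_rot: [3.141, -0.0, -2.472]
force: [1.6, -0.1, -1.0]
width: 0.0611
t 8.70 pos [ 0.533  -0.0044  0.2688] rot [ 3.141 -0.    -2.472] F [ 1.6 -0.1 -1. ] w 0.0611 q [ 0.36  0.1  -0.23 -0.   -1.24 -1.26]
slide [ 0.0096 -0.3892 -0.0024] turn [ 0.     -0.     -0.0004] rows>=4.7
```

```bash
python3 go.py 0.645 -0.155 0.29 -2.47|tail -1; python3 -m crank '[{"slide":[0.0,-0.07,-0.03],"turn":[0,0,0],"fingers":0.4},{"slide":[0.01,-0.15,-0.04],"turn":[0,0,0],"fingers":0.4},{"slide":[0.01,-0.24,-0.04],"turn":[0,0,0],"fingers":0.4},{"slide":[0.01,-0.31,-0.04],"turn":[0,0,0],"fingers":0.4},{"slide":[0.01,-0.375,-0.04],"turn":[0,0,0],"fingers":0.4}]';  python3 -m crank '[{"slide":[0,0,0],"turn":[0,0,0],"fingers":0.4}]'
python3 - <<'E'
from h import *
import pickle
c=get_calibration("wrist");s=get_state();f=grab_frame("wrist");cv2.imwrite("pics/i_wr.png",f[...,::-1]);pickle.dump((c,s),open("pics/i.pkl","wb"))
print(s['eef_pos']);
for n,p in dict(stub=(.518,-.0165,.138),hub=(.5588,-.19,.17),hand=(.603,-.213,.221)).items(): print(n,proj("wrist",p,c).round(1))
g=grab_frame("top");cv2.imwrite("pics/i_top.png",g[...,::-1])
g=grab_frame("side");cv2.imwrite("pics/i_side.png",g[...,::-1])
cv2.imwrite("pics/i_sidec.png",cv2.resize(g[180:300,270:390,::-1],None,fx=5,fy=5,interpolation=cv2.INTER_CUBIC))
E
```

```text
slide [ 0.0112 -0.3751 -0.0424] turn [ 0.     -0.     -0.0004] rows>=4.5
t: 9.12
eef_pos: [0.6488, -0.1551, 0.2857]
ee_rot: [3.141, -0.001, -2.472]
force: [-0.2, 0.5, -0.6]
width: 0.0613
t: 9.2
eef_pos: [0.6498, -0.1573, 0.2836]
ee_rot: [3.14, -0.003, -2.474]
force: [-0.1, 0.9, -1.3]
width: 0.0612
[ 0.64975986 -0.15725741  0.28363662]
stub [544.6 204.1]
hub [361.1 108. ]
hand [291.6 142.1]
```

View pics/i_wr.png

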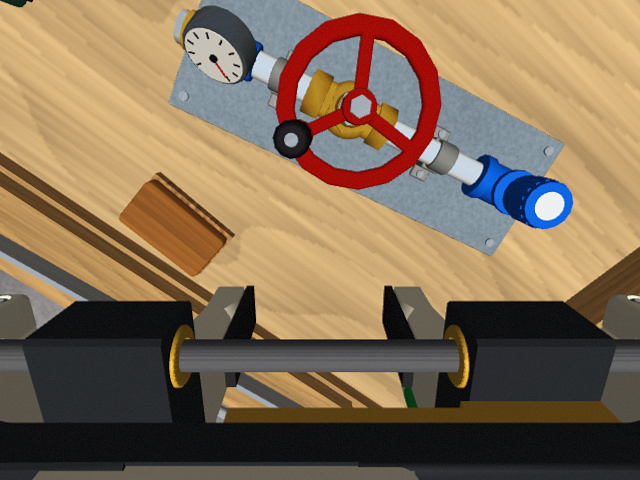

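View pics/i_sidec.png

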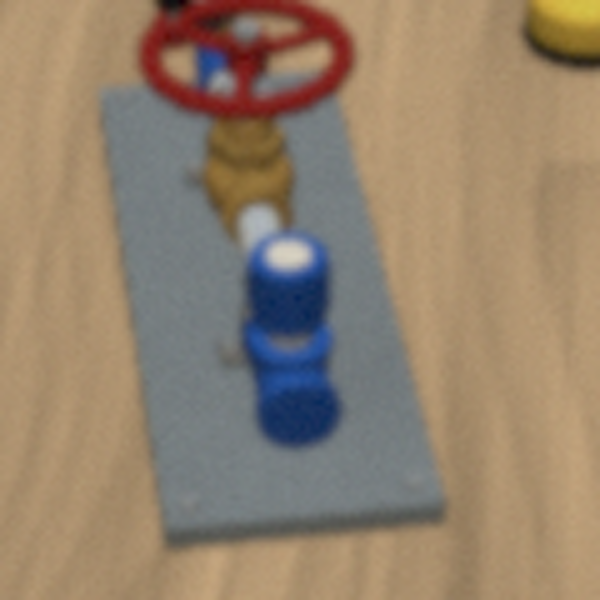

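The cap sits upright with its mouth about 13 mm above the collar (side crop (290,330)). The wrist picture shows the handle top at (292,140) and the hub at (360,106). I work out the handle, the axis and the first circle points.

```bash
python3 - <<'E'
from h import *
import pickle
from scipy.spatial.transform import Rotation as R
np.set_printoptions(precision=4,suppress=True)
c,s=pickle.load(open("pics/i.pkl","rb")); f=cv2.imread("pics/i_wr.png"); hsv=cv2.cvtColor(f,cv2.COLOR_BGR2HSV)
sub=(f.max(2)<70).astype(np.uint8); w=np.zeros_like(sub); w[115:165,265:320]=sub[115:165,265:320]
w=cv2.morphologyEx(w,cv2.MORPH_CLOSE,np.ones((15,15))); M=cv2.moments(w,True); print("blob",M['m10']/M['m00'],M['m01']/M['m00'],M['m00'])
b=np.array([-.62,.78,0])*.00136
h=onz("wrist",(291.3,139.5),.221,c)-b; print("hand",h)
red=((hsv[...,1]>150)&((hsv[...,0]<8)|(hsv[...,0]>172))&(hsv[...,2]>60)).astype(np.uint8); red[190:]=0; red[:, :265]=0; red[:,450:]=0
cn=max(cv2.findContours(red,cv2.RETR_EXTERNAL,cv2.CHAIN_APPROX_NONE)[0],key=len); e=cv2.fitEllipse(cv2.convexHull(cn)); print(e)
a=onz("wrist",e[0],.150,c)-b; print("axis",a, "hub",onz("wrist",(359.8,106),.17,c)-b)
print("cap spot",onz("wrist",(549.5,205.5),.1435,c)-b)
st=np.array([.518,-.0165]); print(np.linalg.norm(a[:2]-st))
d=h-a; print("r",np.linalg.norm(d[:2]),"ang",np.degrees(np.arctan2(d[1],d[0])))
E
python3 go.py 0.603 -0.213 0.27 -2.47
```

```text
blob 292.1175972927242 138.2673434856176 1182.0
hand [ 0.6028 -0.2151  0.221 ]
((358.3797912597656, 100.6951904296875), (163.44688415527344, 175.7877197265625), 13.15391731262207)
axis [ 0.5551 -0.1947  0.15  ] hub [ 0.5592 -0.1926  0.17  ]
cap spot [ 0.5183 -0.0169  0.1435]
0.18197531769031633
r 0.05189023968961699 ang -23.208129092481563
t 9.35 pos [ 0.6474 -0.1534  0.2851] rot [ 3.140e+00 -2.000e-03 -2.472e+00] F [ 0.1  0.2 -0.2] w 0.0613 q [ 0.06  0.32  0.08 -0.   -1.34 -0.96]
slide [ 0.1435 -0.0384  0.0304] turn [ 0.0002 -0.0003 -0.0004] rows>=1.8
```

```bash
python3 -m crank '[{"slide":[0.07,-0.02,0.015],"turn":[0,0,0],"fingers":0.4},{"slide":[0.14,-0.037,0.03],"turn":[0,0,0],"fingers":0.4},{"slide":[0.144,-0.037,0.06],"turn":[0,0,0],"fingers":0.4},{"slide":[0.144,-0.037,0.08],"turn":[0,0,0],"fingers":0.4},{"slide":[0.144,-0.037,0.08],"turn":[0,0,0],"fingers":0.4}]';python3 go.py 0.603 -0.214 0.180 -2.47
```

```text
t: 9.77
eef_pos: [0.6013, -0.2112, 0.2446]
ee_rot: [3.139, -0.001, -2.471]
force: [0.0, -0.0, -0.3]
width: 0.0611
t 9.77 pos [ 0.6013 -0.2112  0.2446] rot [ 3.139e+00 -1.000e-03 -2.471e+00] F [ 0.  -0.  -0.3] w 0.0611 q [-0.03  0.29 -0.05 -0.   -1.24 -0.87]
slide [ 0.0007 -0.0068  0.1291] turn [ 0.0004 -0.0002 -0.0002] rows>=1.6
```

```bash
python3 -m crank '[{"slide":[0.001,-0.006,0.04],"turn":[0,0,0],"fingers":0.4},{"slide":[0.001,-0.006,0.08],"turn":[0,0,0],"fingers":0.4},{"slide":[0.001,-0.006,0.115],"turn":[0,0,0],"fingers":0.4},{"slide":[0.001,-0.006,0.13],"turn":[0,0,0],"fingers":0.4},{"slide":[0.001,-0.006,0.13],"turn":[0,0,0],"fingers":0.4}]';python3 go.py 0.603 -0.214 0.180 -2.47
```

```text
t: 10.18
eef_pos: [0.6038, -0.2137, 0.1798]
ee_rot: [3.139, -0.002, -2.47]
force: [0.3, 0.5, 0.1]
width: 0.0614
t 10.18 pos [ 0.6038 -0.2137  0.1798] rot [ 3.139e+00 -2.000e-03 -2.470e+00] F [0.3 0.5 0.1] w 0.0614 q [-0.04  0.34 -0.13 -0.   -1.11 -0.86]
slide [ 0.0016  0.0004 -0.0004] turn [ 0.0004 -0.0003  0.    ] rows>=0.0
```

Now I close on the handle with a moderate grip.

```bash
python3 -m crank '[{"slide":[0,0,0],"turn":[0,0,0],"fingers":-1},{"slide":[0,0,0],"turn":[0,0,0],"fingers":-1},{"slide":[0,0,0],"turn":[0,0,0],"fingers":-1},{"slide":[0,0,0],"turn":[0,0,0],"fingers":-1},{"slide":[0,0,0],"turn":[0,0,0],"fingers":-1}]' 30
cat > circ.py <<'E'
# print slide increments (share .5m, tool axes) for a circle of handle about axis; args: start angle deg, step deg, n
import sys
from h import *
from scipy.spatial.transform import Rotation as R
A=np.array([.559,-.191,.180]);r=.05
def P(a): a=np.radians(a);return A+r*np.array([np.cos(a),np.sin(a),0])
s=get_state(); rot=R.from_euler('xyz',[np.pi,0,-2.47])
d=s['eef_pos']-A; print("t %.2f pos"%s['t'],s['eef_pos'].round(4),"r %.4f ang %.1f"%(np.hypot(*d[:2]),np.degrees(np.arctan2(d[1],d[0]))),"F",s['force'].round(1),"M",s['moment'].round(2),"w %.4f"%s['width'],"q",s['q'].round(2))
a0=float(sys.argv[1]);st=float(sys.argv[2]);n=int(sys.argv[3])
base=P(a0) if len(sys.argv)<5 else s['eef_pos']
for i in range(1,n+1): print(a0+st*i,(rot.inv().apply(P(a0+st*i)-base)/.5).round(3))
E
python3 circ.py -27 -12 5
```

```text
t: 10.6
eef_pos: [0.6045, -0.215, 0.1822]
ee_rot: [-3.141, 0.001, -2.471]
force: [0.2, 0.7, -0.4]
width: 0.0334
t 10.60 pos [ 0.6045 -0.215   0.1822] r 0.0514 ang -27.8 F [ 0.2  0.7 -0.4] M [-0.02  0.04  0.  ] w 0.0334 q [-0.04  0.33 -0.13  0.   -1.11 -0.86]
-39.0 [ 0.02  -0.007 -0.   ]
-51.0 [ 0.041 -0.009 -0.   ]
-63.0 [ 0.061 -0.007 -0.   ]
-75.0 [ 0.081 -0.001 -0.   ]
-87.0 [0.1  0.01 0.  ]
```

```bash
python3 -m crank '[{"slide":[0,0,0],"turn":[0,0,0],"fingers":-1},{"slide":[0,0,0],"turn":[0,0,0],"fingers":-1},{"slide":[0,0,0],"turn":[0,0,0],"fingers":-1},{"slide":[0,0,0],"turn":[0,0,0],"fingers":-1}]' 30
python3 circ.py -27 -12 5 x
```

```text
t: 10.93
eef_pos: [0.6035, -0.2147, 0.1817]
ee_rot: [3.141, -0.0, -2.471]
force: [-4.7, 2.3, 5.1]
width: 0.0225
t 10.93 pos [ 0.6035 -0.2147  0.1817] r 0.0505 ang -28.1 F [-4.7  2.3  5.1] M [ 1.32  1.71 -0.  ] w 0.0225 q [-0.04  0.33 -0.13 -0.   -1.11 -0.86]
-39.0 [ 0.019 -0.005  0.003]
-51.0 [ 0.039 -0.007  0.003]
-63.0 [ 0.06  -0.005  0.003]
-75.0 [0.08  0.001 0.003]
-87.0 [0.098 0.011 0.003]
```

The handle is gripped (22.5 mm). I make the first clockwise 60° in one call and check forces.

```bash
cat > tab.py <<'E'
# rows for circle, grid-rounded so that sums do not drift: start angle, step, rows per call, calls
import sys, numpy as np
a0,st,n,m=float(sys.argv[1]),float(sys.argv[2]),int(sys.argv[3]),int(sys.argv[4])
y=-2.471
def p(a): a=np.radians(a); w=.1*np.array([np.cos(a),np.sin(a)]); return np.round([w@[np.cos(y),np.sin(y)], w@[np.sin(y),-np.cos(y)]],3)
for j in range(m):
    b=a0+st*n*j
    print("%.0f->%.0f"%(b,b+st*n), [tuple(float(v) for v in np.round(p(b+st*i)-p(b),3)) for i in range(1,n+1)])
E
cat > chk.py <<'E'
import sys
from h import *
s=get_state();A=np.array([.559,-.191]);d=s['eef_pos'][:2]-A
f=np.hypot(*s['force'][:2]); u=d/np.hypot(*d); ft=s['force'][1]*u[0]-s['force'][0]*u[1]; fr=s['force'][:2]@u
print("t %.2f r %.1f ang %.1f ft %.1f fr %.1f fz %.1f w %.4f z %.4f"%(s['t'],1e3*np.hypot(*d),np.degrees(np.arctan2(d[1],d[0])),ft,fr,s['force'][2],s['width'],s['eef_pos'][2]))
lim=float(sys.argv[1]) if len(sys.argv)>1 else 9
sys.exit(1 if f>lim else 0)
E
python3 tab.py -28 -12 5 3; python3 chk.py
```

```text
-28->-88 [(0.02, -0.006), (0.041, -0.008), (0.062, -0.006), (0.081, 0.001), (0.099, 0.012)]
-88->-148 [(0.016, 0.014), (0.028, 0.031), (0.036, 0.05), (0.041, 0.07), (0.04, 0.091)]
-148->-208 [(-0.004, 0.021), (-0.013, 0.04), (-0.025, 0.056), (-0.041, 0.07), (-0.059, 0.081)]
t 10.93 r 50.5 ang -28.1 ft -0.1 fr -5.2 fz 5.1 w 0.0225 z 0.1817
```

```bash
python3 -m crank '[{"slide":[0.02,-0.006,0],"turn":[0,0,0],"fingers":-1},{"slide":[0.041,-0.008,0],"turn":[0,0,0],"fingers":-1},{"slide":[0.062,-0.006,0],"turn":[0,0,0],"fingers":-1},{"slide":[0.081,0.001,0],"turn":[0,0,0],"fingers":-1},{"slide":[0.099,0.012,0],"turn":[0,0,0],"fingers":-1}]' 20; python3 chk.py
```

```text
t: 11.35
eef_pos: [0.5628, -0.2408, 0.1818]
ee_rot: [-3.14, 0.003, -2.471]
force: [3.5, 5.0, 1.8]
width: 0.0222
t 11.35 r 50.0 ang -85.6 ft 3.9 fr -4.7 fz 1.8 w 0.0222 z 0.1818
```

```bash
python3 -m crank '[{"slide":[0.016,0.014,0],"turn":[0,0,0],"fingers":-1},{"slide":[0.028,0.031,0],"turn":[0,0,0],"fingers":-1},{"slide":[0.036,0.05,0],"turn":[0,0,0],"fingers":-1},{"slide":[0.041,0.07,0],"turn":[0,0,0],"fingers":-1},{"slide":[0.04,0.091,0],"turn":[0,0,0],"fingers":-1}]' 20 >/dev/null; python3 chk.py; python3 tab.py -148 -10 4 1;  python3 tab.py -188 -5 3 24
```

```text
t 11.77 r 49.5 ang -147.3 ft 2.8 fr -4.9 fz 0.2 w 0.0228 z 0.1818
-148->-188 [(-0.003, 0.017), (-0.009, 0.033), (-0.019, 0.048), (-0.03, 0.061)]
-188->-203 [(-0.007, 0.006), (-0.014, 0.011), (-0.021, 0.016)]
-203->-218 [(-0.008, 0.004), (-0.016, 0.007), (-0.025, 0.009)]
-218->-233 [(-0.008, 0.002), (-0.017, 0.003), (-0.025, 0.003)]
-233->-248 [(-0.009, -0.001), (-0.018, -0.002), (-0.026, -0.004)]
-248->-263 [(-0.009, -0.003), (-0.016, -0.006), (-0.024, -0.011)]
-263->-278 [(-0.007, -0.005), (-0.014, -0.01), (-0.02, -0.016)]
-278->-293 [(-0.006, -0.007), (-0.011, -0.014), (-0.016, -0.021)]
-293->-308 [(-0.004, -0.008), (-0.007, -0.016), (-0.009, -0.025)]
-308->-323 [(-0.002, -0.008), (-0.003, -0.017), (-0.003, -0.025)]
-323->-338 [(0.001, -0.009), (0.002, -0.018), (0.004, -0.026)]
-338->-353 [(0.003, -0.009), (0.006, -0.016), (0.011, -0.024)]
-353->-368 [(0.005, -0.007), (0.01, -0.014), (0.016, -0.02)]
-368->-383 [(0.007, -0.006), (0.014, -0.011), (0.021, -0.016)]
-383->-398 [(0.008, -0.004), (0.016, -0.007), (0.025, -0.009)]
-398->-413 [(0.008, -0.002), (0.017, -0.003), (0.025, -0.003)]
-413->-428 [(0.009, 0.001), (0.018, 0.002), (0.026, 0.004)]
-428->-443 [(0.009, 0.003), (0.016, 0.006), (0.024, 0.011)]
-443->-458 [(0.007, 0.005), (0.014, 0.01), (0.02, 0.016)]
-458->-473 [(0.006, 0.007), (0.011, 0.014), (0.016, 0.021)]
-473->-488 [(0.004, 0.008), (0.007, 0.016), (0.009, 0.025)]
-488->-503 [(0.002, 0.008), (0.003, 0.017), (0.003, 0.025)]
-503->-518 [(-0.001, 0.009), (-0.002, 0.018), (-0.004, 0.026)]
-518->-533 [(-0.003, 0.009), (-0.006, 0.016), (-0.011, 0.024)]
-533->-548 [(-0.005, 0.007), (-0.01, 0.014), (-0.016, 0.02)]
```

```bash
sed -i 's/1 if f>lim/1 if abs(ft)>lim or f>20/' chk.py
python3 -m crank '[{"slide":[-0.003,0.017,0],"turn":[0,0,0],"fingers":-1},{"slide":[-0.009,0.033,0],"turn":[0,0,0],"fingers":-1},{"slide":[-0.019,0.048,0],"turn":[0,0,0],"fingers":-1},{"slide":[-0.03,0.061,0],"turn":[0,0,0],"fingers":-1}]' 20 >/dev/null; python3 chk.py && \
python3 -m crank '[{"slide":[-0.007,0.006,0],"turn":[0,0,0],"fingers":-1},{"slide":[-0.014,0.011,0],"turn":[0,0,0],"fingers":-1},{"slide":[-0.021,0.016,0],"turn":[0,0,0],"fingers":-1}]' >/dev/null && python3 chk.py && \
python3 -m crank '[{"slide":[-0.008,0.004,0],"turn":[0,0,0],"fingers":-1},{"slide":[-0.016,0.007,0],"turn":[0,0,0],"fingers":-1},{"slide":[-0.025,0.009,0],"turn":[0,0,0],"fingers":-1}]' >/dev/null && python3 chk.py && \
python3 -m crank '[{"slide":[-0.008,0.002,0],"turn":[0,0,0],"fingers":-1},{"slide":[-0.017,0.003,0],"turn":[0,0,0],"fingers":-1},{"slide":[-0.025,0.003,0],"turn":[0,0,0],"fingers":-1}]' >/dev/null && python3 chk.py && \
python3 -m crank '[{"slide":[-0.009,-0.001,0],"turn":[0,0,0],"fingers":-1},{"slide":[-0.018,-0.002,0],"turn":[0,0,0],"fingers":-1},{"slide":[-0.026,-0.004,0],"turn":[0,0,0],"fingers":-1}]' >/dev/null && python3 chk.py
```

```text
t 12.10 r 49.6 ang 172.0 ft 3.4 fr -3.1 fz 1.6 w 0.0223 z 0.1817
t 12.35 r 49.6 ang 156.8 ft 2.1 fr -0.5 fz 4.1 w 0.0226 z 0.1817
t 12.60 r 49.7 ang 141.8 ft 3.1 fr 2.3 fz 8.4 w 0.0224 z 0.1816
t 12.85 r 49.8 ang 127.0 ft 3.0 fr 1.4 fz 7.5 w 0.0224 z 0.1816
t 13.10 r 50.0 ang 111.8 ft 3.4 fr 1.1 fz 8.0 w 0.0222 z 0.1816
```

```bash
python3 -m crank '[{"slide":[-0.009,-0.003,0],"turn":[0,0,0],"fingers":-1},{"slide":[-0.016,-0.006,0],"turn":[0,0,0],"fingers":-1},{"slide":[-0.024,-0.011,0],"turn":[0,0,0],"fingers":-1}]' >/dev/null; python3 chk.py && \
python3 -m crank '[{"slide":[-0.007,-0.005,0],"turn":[0,0,0],"fingers":-1},{"slide":[-0.014,-0.01,0],"turn":[0,0,0],"fingers":-1},{"slide":[-0.02,-0.016,0],"turn":[0,0,0],"fingers":-1}]' >/dev/null && python3 chk.py && \
python3 -m crank '[{"slide":[-0.006,-0.007,0],"turn":[0,0,0],"fingers":-1},{"slide":[-0.011,-0.014,0],"turn":[0,0,0],"fingers":-1},{"slide":[-0.016,-0.021,0],"turn":[0,0,0],"fingers":-1}]' >/dev/null && python3 chk.py && \
python3 -m crank '[{"slide":[-0.004,-0.008,0],"turn":[0,0,0],"fingers":-1},{"slide":[-0.007,-0.016,0],"turn":[0,0,0],"fingers":-1},{"slide":[-0.009,-0.025,0],"turn":[0,0,0],"fingers":-1}]' >/dev/null && python3 chk.py && \
python3 -m crank '[{"slide":[-0.002,-0.008,0],"turn":[0,0,0],"fingers":-1},{"slide":[-0.003,-0.017,0],"turn":[0,0,0],"fingers":-1},{"slide":[-0.003,-0.025,0],"turn":[0,0,0],"fingers":-1}]' >/dev/null && python3 chk.py && \
python3 -m crank '[{"slide":[0.001,-0.009,0],"turn":[0,0,0],"fingers":-1},{"slide":[0.002,-0.018,0],"turn":[0,0,0],"fingers":-1},{"slide":[0.004,-0.026,0],"turn":[0,0,0],"fingers":-1}]' >/dev/null && python3 chk.py
```

```text
t 13.35 r 50.1 ang 96.6 ft 2.8 fr 1.9 fz 9.0 w 0.0224 z 0.1817
t 13.60 r 50.3 ang 81.6 ft 2.3 fr 1.0 fz 7.8 w 0.0227 z 0.1817
t 13.85 r 50.5 ang 66.6 ft 3.0 fr -1.3 fz 8.1 w 0.0222 z 0.1817
t 14.10 r 50.5 ang 51.4 ft 2.9 fr 0.9 fz 6.8 w 0.0222 z 0.1817
t 14.35 r 50.6 ang 37.0 ft 2.6 fr -0.9 fz 7.9 w 0.0222 z 0.1817
t 14.60 r 50.6 ang 22.1 ft 2.7 fr -2.0 fz 8.3 w 0.0225 z 0.1817
```

At 310° wound and still free.

```bash
python3 -m crank '[{"slide":[0.003,-0.009,0],"turn":[0,0,0],"fingers":-1},{"slide":[0.006,-0.016,0],"turn":[0,0,0],"fingers":-1},{"slide":[0.011,-0.024,0],"turn":[0,0,0],"fingers":-1}]' >/dev/null; python3 chk.py && \
python3 -m crank '[{"slide":[0.005,-0.007,0],"turn":[0,0,0],"fingers":-1},{"slide":[0.01,-0.014,0],"turn":[0,0,0],"fingers":-1},{"slide":[0.016,-0.02,0],"turn":[0,0,0],"fingers":-1}]' >/dev/null && python3 chk.py && \
python3 -m crank '[{"slide":[0.007,-0.006,0],"turn":[0,0,0],"fingers":-1},{"slide":[0.014,-0.011,0],"turn":[0,0,0],"fingers":-1},{"slide":[0.021,-0.016,0],"turn":[0,0,0],"fingers":-1}]' >/dev/null && python3 chk.py && \
python3 -m crank '[{"slide":[0.008,-0.004,0],"turn":[0,0,0],"fingers":-1},{"slide":[0.016,-0.007,0],"turn":[0,0,0],"fingers":-1},{"slide":[0.025,-0.009,0],"turn":[0,0,0],"fingers":-1}]' >/dev/null && python3 chk.py && \
python3 -m crank '[{"slide":[0.008,-0.002,0],"turn":[0,0,0],"fingers":-1},{"slide":[0.017,-0.003,0],"turn":[0,0,0],"fingers":-1},{"slide":[0.025,-0.003,0],"turn":[0,0,0],"fingers":-1}]' >/dev/null && python3 chk.py && \
python3 -m crank '[{"slide":[0.009,0.001,0],"turn":[0,0,0],"fingers":-1},{"slide":[0.018,0.002,0],"turn":[0,0,0],"fingers":-1},{"slide":[0.026,0.004,0],"turn":[0,0,0],"fingers":-1}]' >/dev/null && python3 chk.py
```

```text
t 14.85 r 48.8 ang 11.4 ft 35.4 fr -14.3 fz 26.4 w 0.0222 z 0.1813
```

The stop is felt: tangential force jumped from 2.7 to 35 N with the handle at about 11°. I ease the push, stay against the stop and measure.

```bash
python3 -m crank '[{"slide":[-0.002,0.003,0],"turn":[0,0,0],"fingers":-1},{"slide":[-0.002,0.003,0],"turn":[0,0,0],"fingers":-1},{"slide":[-0.002,0.003,0],"turn":[0,0,0],"fingers":-1}]' >/dev/null; python3 chk.py 
python3 -m crank '[{"slide":[-0.001,0.002,0],"turn":[0,0,0],"fingers":-1},{"slide":[-0.001,0.002,0],"turn":[0,0,0],"fingers":-1}]' ; python3 chk.py
python3 - <<'E'
from h import *
g=grab_frame("top");cv2.imwrite("pics/j_top.png",cv2.resize(g[180:300,320:480,::-1],None,fx=5,fy=5,interpolation=cv2.INTER_CUBIC))
g=grab_frame("wrist");cv2.imwrite("pics/j_wr.png",g[...,::-1])
E
```

```text
t 15.10 r 48.3 ang 11.6 ft 11.7 fr -8.7 fz 15.4 w 0.0224 z 0.1814
t: 15.27
eef_pos: [0.6063, -0.1812, 0.1815]
ee_rot: [3.137, -0.003, -2.471]
force: [-9.4, 4.9, 11.5]
width: 0.0223
t 15.27 r 48.3 ang 11.7 ft 6.7 fr -8.2 fz 11.5 w 0.0223 z 0.1815
```

View pics/j_wr.png

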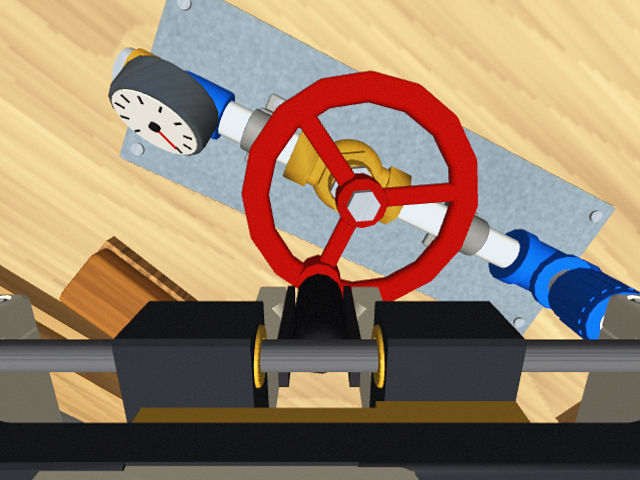

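View pics/j_top.png

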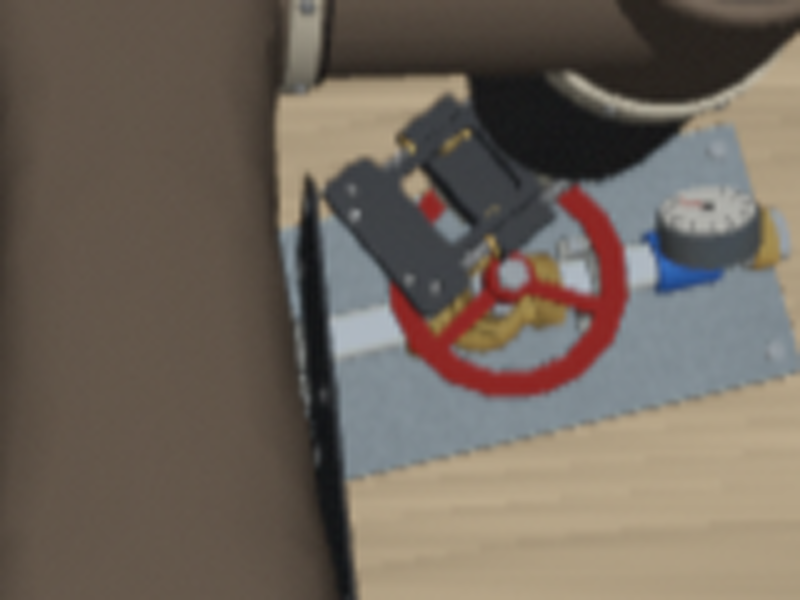

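The stop is real: the handle is held in the jaws at (320,300) with nothing else touching, and the wheel was wound about 319° (0.89 turn), inside the stated range. Allowing for a 2.6 mm slip along the pads, the handle is at 13° at the stop. I plan the two turns back.

```bash
python3 tab.py 7 6 1 1; python3 tab.py 13 12 5 6
```

```text
7->13 [(-0.005, 0.009)]
13->73 [(-0.007, 0.02), (-0.01, 0.041), (-0.008, 0.061), (-0.002, 0.081), (0.008, 0.1)]
73->133 [(0.013, 0.016), (0.03, 0.028), (0.049, 0.037), (0.069, 0.042), (0.09, 0.043)]
133->193 [(0.021, -0.004), (0.04, -0.012), (0.057, -0.024), (0.071, -0.039), (0.082, -0.057)]
193->253 [(0.007, -0.02), (0.01, -0.041), (0.008, -0.061), (0.002, -0.081), (-0.008, -0.1)]
253->313 [(-0.013, -0.016), (-0.03, -0.028), (-0.049, -0.037), (-0.069, -0.042), (-0.09, -0.043)]
313->373 [(-0.021, 0.004), (-0.04, 0.012), (-0.057, 0.024), (-0.071, 0.039), (-0.082, 0.057)]
```

```bash
python3 -m crank '[{"slide":[-0.009,0.024,0],"turn":[0,0,0],"fingers":-1},{"slide":[-0.012,0.045,0],"turn":[0,0,0],"fingers":-1},{"slide":[-0.01,0.065,0],"turn":[0,0,0],"fingers":-1},{"slide":[-0.004,0.085,0],"turn":[0,0,0],"fingers":-1},{"slide":[0.006,0.104,0],"turn":[0,0,0],"fingers":-1}]' 20 >/dev/null; python3 chk.py 12 && \
python3 -m crank '[{"slide":[0.013,0.016,0],"turn":[0,0,0],"fingers":-1},{"slide":[0.03,0.028,0],"turn":[0,0,0],"fingers":-1},{"slide":[0.049,0.037,0],"turn":[0,0,0],"fingers":-1},{"slide":[0.069,0.042,0],"turn":[0,0,0],"fingers":-1},{"slide":[0.09,0.043,0],"turn":[0,0,0],"fingers":-1}]' >/dev/null && python3 chk.py 12 && \
python3 -m crank '[{"slide":[0.021,-0.004,0],"turn":[0,0,0],"fingers":-1},{"slide":[0.04,-0.012,0],"turn":[0,0,0],"fingers":-1},{"slide":[0.057,-0.024,0],"turn":[0,0,0],"fingers":-1},{"slide":[0.071,-0.039,0],"turn":[0,0,0],"fingers":-1},{"slide":[0.082,-0.057,0],"turn":[0,0,0],"fingers":-1}]' >/dev/null && python3 chk.py 12
```

```text
t 15.78 r 48.4 ang 72.9 ft -3.0 fr -13.3 fz 2.7 w 0.0224 z 0.1815
t 16.20 r 50.0 ang 132.1 ft -3.4 fr -1.6 fz 1.8 w 0.0224 z 0.1815
t 16.62 r 51.8 ang -166.9 ft -3.2 fr 2.0 fz 7.9 w 0.0223 z 0.1814
```

```bash
python3 -m crank '[{"slide":[0.007,-0.02,0],"turn":[0,0,0],"fingers":-1},{"slide":[0.01,-0.041,0],"turn":[0,0,0],"fingers":-1},{"slide":[0.008,-0.061,0],"turn":[0,0,0],"fingers":-1},{"slide":[0.002,-0.081,0],"turn":[0,0,0],"fingers":-1},{"slide":[-0.008,-0.1,0],"turn":[0,0,0],"fingers":-1}]' >/dev/null; python3 chk.py 12 && \
python3 -m crank '[{"slide":[-0.013,-0.016,0],"turn":[0,0,0],"fingers":-1},{"slide":[-0.03,-0.028,0],"turn":[0,0,0],"fingers":-1},{"slide":[-0.049,-0.037,0],"turn":[0,0,0],"fingers":-1},{"slide":[-0.069,-0.042,0],"turn":[0,0,0],"fingers":-1},{"slide":[-0.09,-0.043,0],"turn":[0,0,0],"fingers":-1}]' >/dev/null && python3 chk.py 12 && \
python3 -m crank '[{"slide":[-0.021,0.004,0],"turn":[0,0,0],"fingers":-1},{"slide":[-0.04,0.012,0],"turn":[0,0,0],"fingers":-1},{"slide":[-0.057,0.024,0],"turn":[0,0,0],"fingers":-1},{"slide":[-0.071,0.039,0],"turn":[0,0,0],"fingers":-1},{"slide":[-0.082,0.057,0],"turn":[0,0,0],"fingers":-1}]' >/dev/null && python3 chk.py 12
```

```text
t 17.03 r 51.9 ang -107.7 ft -3.7 fr -3.0 fz 9.0 w 0.0225 z 0.1814
t 17.45 r 50.1 ang -48.5 ft -2.6 fr -8.9 fz 11.6 w 0.0223 z 0.1814
t 17.87 r 48.3 ang 11.5 ft -3.5 fr -6.8 fz 8.4 w 0.0223 z 0.1814
```

One full turn: the TCP reads (r 48.3, 11.5°) against (48.3, 11.7°) at the stop. Now the second turn.

```bash
python3 -m crank '[{"slide":[-0.007,0.02,0],"turn":[0,0,0],"fingers":-1},{"slide":[-0.01,0.041,0],"turn":[0,0,0],"fingers":-1},{"slide":[-0.008,0.061,0],"turn":[0,0,0],"fingers":-1},{"slide":[-0.002,0.081,0],"turn":[0,0,0],"fingers":-1},{"slide":[0.008,0.1,0],"turn":[0,0,0],"fingers":-1}]' >/dev/null; python3 chk.py 12 && \
python3 -m crank '[{"slide":[0.013,0.016,0],"turn":[0,0,0],"fingers":-1},{"slide":[0.03,0.028,0],"turn":[0,0,0],"fingers":-1},{"slide":[0.049,0.037,0],"turn":[0,0,0],"fingers":-1},{"slide":[0.069,0.042,0],"turn":[0,0,0],"fingers":-1},{"slide":[0.09,0.043,0],"turn":[0,0,0],"fingers":-1}]' >/dev/null && python3 chk.py 12 && \
python3 -m crank '[{"slide":[0.021,-0.004,0],"turn":[0,0,0],"fingers":-1},{"slide":[0.04,-0.012,0],"turn":[0,0,0],"fingers":-1},{"slide":[0.057,-0.024,0],"turn":[0,0,0],"fingers":-1},{"slide":[0.071,-0.039,0],"turn":[0,0,0],"fingers":-1},{"slide":[0.082,-0.057,0],"turn":[0,0,0],"fingers":-1}]' >/dev/null && python3 chk.py 12 && \
python3 -m crank '[{"slide":[0.007,-0.02,0],"turn":[0,0,0],"fingers":-1},{"slide":[0.01,-0.041,0],"turn":[0,0,0],"fingers":-1},{"slide":[0.008,-0.061,0],"turn":[0,0,0],"fingers":-1},{"slide":[0.002,-0.081,0],"turn":[0,0,0],"fingers":-1},{"slide":[-0.008,-0.1,0],"turn":[0,0,0],"fingers":-1}]' >/dev/null && python3 chk.py 12 && \
python3 -m crank '[{"slide":[-0.013,-0.016,0],"turn":[0,0,0],"fingers":-1},{"slide":[-0.03,-0.028,0],"turn":[0,0,0],"fingers":-1},{"slide":[-0.049,-0.037,0],"turn":[0,0,0],"fingers":-1},{"slide":[-0.069,-0.042,0],"turn":[0,0,0],"fingers":-1},{"slide":[-0.09,-0.043,0],"turn":[0,0,0],"fingers":-1}]' >/dev/null && python3 chk.py 12 && \
python3 -m crank '[{"slide":[-0.021,0.004,0],"turn":[0,0,0],"fingers":-1},{"slide":[-0.04,0.012,0],"turn":[0,0,0],"fingers":-1},{"slide":[-0.057,0.024,0],"turn":[0,0,0],"fingers":-1},{"slide":[-0.071,0.039,0],"turn":[0,0,0],"fingers":-1},{"slide":[-0.082,0.057,0],"turn":[0,0,0],"fingers":-1}]' >/dev/null && python3 chk.py 12
```

```text
t 18.28 r 48.4 ang 72.8 ft -2.8 fr -9.2 fz 3.1 w 0.0228 z 0.1815
t 18.70 r 50.0 ang 133.1 ft -2.9 fr -3.5 fz 2.0 w 0.0221 z 0.1815
t 19.12 r 51.8 ang -166.4 ft -4.0 fr 2.1 fz 6.9 w 0.0223 z 0.1814
t 19.53 r 51.9 ang -107.6 ft -3.5 fr -5.3 fz 9.5 w 0.0222 z 0.1814
t 19.95 r 50.2 ang -49.2 ft -3.5 fr -7.3 fz 12.2 w 0.0225 z 0.1814
t 20.37 r 48.3 ang 10.9 ft -4.0 fr -5.5 fz 8.0 w 0.0224 z 0.1814
```

```bash
python3 -m crank '[{"slide":[0,0,0],"turn":[0,0,0],"fingers":-1},{"slide":[0,0,0],"turn":[0,0,0],"fingers":-1},{"slide":[0,0,0],"turn":[0,0,0],"fingers":-1}]' 25 >/dev/null; python3 chk.py
python3 - <<'E'
from h import *
g=grab_frame("wrist");cv2.imwrite("pics/k_wr.png",g[...,::-1])
g=grab_frame("side");cv2.imwrite("pics/k_side.png",g[...,::-1])
g=grab_frame("top");cv2.imwrite("pics/k_top.png",g[...,::-1])
s=get_state();print(s['qd'].round(3),s['force'].round(1),s['width'])
E
```

```text
t 20.62 r 48.3 ang 12.1 ft 3.1 fr -3.1 fz 8.2 w 0.0224 z 0.1814
[ 0.001 -0.    -0.001 -0.001 -0.001  0.   ] [-4.6  1.7  8.1] 0.022173343330692086
```

View pics/k_wr.png

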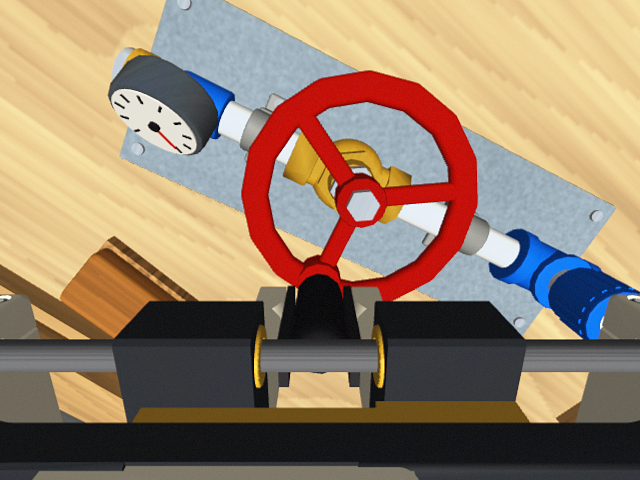

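View pics/k_side.png

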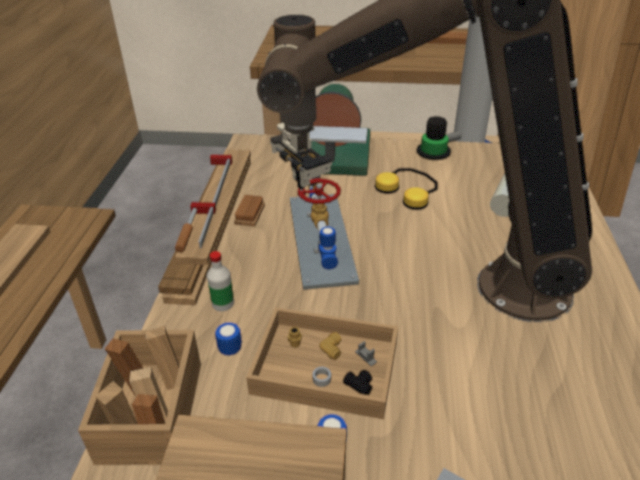

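The spokes and handle sit exactly as in the picture taken at the stop: handle at (320,300), hub at (362,206). The cap stands upright on the stub at (328,240) in the side view, and nothing else has moved. Everything is at rest, so I hand in.

```bash
python3 -c "from station import *; job_done()"
```

```text
the job is handed in; nothing more can be done
```

The job is handed in: the cap is home on the stub, and the valve was wound shut and then opened exactly two turns, with the handle still gripped. `job_done()` reports no verdict, so this rests on my own checks.

- **Cap:** I took the small blue cap from the parts box (the jaws closed on it at 41 mm). I pressed it onto the stub until it stopped moving under 28 N and let go. The side pictures afterwards show it upright and in place. It seated about 3 mm lower than I predicted, probably an error in my estimate of the stub's height.
- **Valve:** I wound the handle clockwise about 319°. The turning force then jumped from about 3 N to 35 N, which I took as the stop. I then opened it two full turns.
- **Last checks, at about 20.8 s:** the handle read 12.1° against 11.7° at the stop, and the wheel's spokes look the same in both pictures. The arm is at rest with the jaws at 22 mm on the handle, set to grip with 25 N. Nothing else on the bench appears to have moved.
- **Slip at the stop:** the handle slid about 2.6 mm along the pads at the stop and stayed there. That leaves the grip slightly off centre, well within the 16 mm allowed.

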